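Put the bench air manifold back in service: shut the vent, set the throttle to half

ROBOT

A 6-joint arm with a two-finger parallel gripper is mounted at the origin on a cart in front of the work surface, level with it; the furniture and walls round the work are solid. World frame = base frame: x ahead of the robot, y to its left, z up, the work surface at z = 0. Lengths are in mm, angles in rad, forces in N, time in s.
With the tool pointing down it reaches from about 275 to 775 mm from the base axis. Payload 14.6 kg.
Tool frame: the origin (TCP) lies midway between the tips of the shut fingers; the grasp point (between the pads) lies env.tcp_to_grasp behind it (env.tcp_to_grasp is the distance from the TCP to the grasp point, in mm); z points along the fingers, y is the line along which they close (so a half turn about z gives the same grasp; the last joint's range is limited). The gripper opens to 85 mm and grips with 20 to 120 N. Pads are 22 mm wide; open, the fingers measure 114 mm over their backs; the gripper's body (76 mm by 85 mm) begins 54 mm behind the grasp point. The pads swing forward as they close: fully open they stand 13 mm farther back than shut.
Start: joints at [-1.343, 0.263, -0.048, 1.259, 0, 1.415], TCP at [196.092, -487.007, 196.678] pointing down, gripper open.
Joint ranges: [-2.65, 2.65], [-0.89, 1.7], [-1.18, 1.37], [-2.13, 2.11], [-1.35, 1.29], [-3.14, 3.14]. Speed limits (rad/s): [1.89, 1.89, 2.57, 2.79, 3.14, 3.14].

INTERFACE

Orientations are given as a rotation vector (axis times angle).
In Python, from cell import status, viewer, env gives the robot as it stands.
- The arm moves only by the tool drive_tool, never from a script. Its argument "plan" is one flat list of numbers, 7 for each row, row after row: the turn, a rotation vector about the world's x, y, z as a fraction of full scale, then the shift along the world's x, y, z as a fraction of full scale, then the opening, from -1 (shut) to 1 (fully open). In form: [ax, ay, az, x, y, z, jaw, ax, ay, az, x, y, z, jaw, ...]. A call has 1 to 10 rows; each row is the pose to reach, as a shift and turn from the pose commanded when the call began; what a row does not reach only later rows make up. Full scale, the value 1, is 0.1 m for a shift and 90 degrees for a turn. A row lasts 1/8 s, in which the tool goes at most 62.5 mm and 10.7 degrees, less where a joint would pass 70% of its speed; a pose out of reach is approached as far as the arm can. A call with a number of a shift or a turn outside -1 to 1 is refused whole. A call with a gripper value outside its range is refused whole. The fingers move at their own pace and stop on an object; "newtons" is the grip in N (left out, the last holds). Time passes only in rows, so rows that repeat a pose let the fingers close. It gives the time, the measured TCP pose, the force, the opening and the grip force at its end, in the units of the state.
- status.state(): the state, without advancing time (a new reading comes with each control period).
- viewer.grab_frame(name): name is "side" or "top"; returns a dict with "pixels" (384x512x3 uint8, red, green, blue), "z_map" (384x512 float32, mm along the optical axis (not along the pixel's ray), 0 where there is no reading), "fov_y" (degrees; the focal length in pixels is half the picture's height over the tangent of half this angle, whatever the lens; pixels are square), "cx", "cy" (the principal point, pixels), "k1" (the pictures are not rectified: a ray, as slopes to the right and down, at radius r is drawn at 1 + k1 r^2 times it, then the intrinsics apply), "cam_to_world" (4x4, takes a point from camera to world coordinates). Camera axes: x right, y down, z forward; pixel columns grow to the right and rows downward; lengths in mm; the calibration is good to about 2 mm. A picture is of the moment at which its call begins.
- env.sign_off(): hands the job in; it is judged then, once.
The state is a dict: "t": time; "qpos": joint angles; "qd": joint speeds; "effort": joint torques, N m; "tcp_pos": TCP position; "orientation": TCP orientation; "force": force on the tool from outside, world axes, zero at the start; "ft_torque": the same for the moment, N m; "grip_width": finger opening in mm; "finger_force": force on a finger pad.
Only numpy, scipy, OpenCV 4.12 (cv2) and the standard library are available. Lean on these libraries where they do the work, as an engineer would, in place of code of your own. Each camera call takes 0.05 s, during which the arm holds its last target. There are 200 camera calls.

TASK

Put the vented air manifold on the bench back in service: take the slotted key out of its block, fit it down over the flat of the vent screw inside the guard collar, turn the screw clockwise until it is shut on its stop, and stand the key upright back in its block, fully down. Set the long throttle lever to half open, so that it points at the long middle mark of its scale. Leave the two wing taps shut and do not shift the other things on the bench.

Things in the scene. Friction and masses are not known exactly. Their poses are not given: they have to be found in the camera images.
- console: Fixed grey console, 123 x 250 mm, its face sloping 35 degrees up to the back (outward normal leans 35 degrees from vertical toward its -x). Origin: centre of underside; x to its back, y to its left, z up. A bar on the face (156 x 36, 28 mm thick) carries from left to right: throttle lever, two wing taps, vent screw. Inlet pipe sticks out to y = 143 mm; gauge, 19 mm proud, below the bar.
- scale_hub (a point): Point on the throttle's axis at the lever's mid-thickness, 54 mm out from the face. z: outward normal (the lever's axis), x: up the slope, y: to the console's left. Below the lever lies a white quadrant scale plate (radius 91 mm, top 19.5 mm below this point) with a mark each 15 degrees; the long middle mark is at 45 degrees.
- throttle (a joint): Throttle lever angle, rad: 0 shut (lever points straight down the slope, to the operator), grows clockwise as seen facing the face; 0.785 half open (on the long mark, down and left); 1.571 wide open (points left). Starts at 0 to 0.42. Stays where it is left; needs about 5 N at the grip.
- lever_grip (a point): Middle of the lever's black sleeve, 43 mm from the axis. Sleeve 38 mm long, 17 mm wide, 10 mm thick; a steel pointer goes on to 70 mm from the axis and bends down to the scale. Turns with the lever: -x points from the axis out along the lever, z is the outward normal, y across the sleeve. Free space from the sleeve down to the scale plate: 14.5 mm.
- vent_screw (a joint): Vent screw angle in rad: grows clockwise as seen facing the face; 0 to 0.6 at the start (vent open), 1.4 shut on its stop. Turns stiffly (0.1 N m) and stays where it is left.
- vent_tang (a point): Middle of the top edge of the vent screw's flat brass tang. z: screw axis, outward; x: along the tang's width; turns with the screw. Tang 13 mm wide (x), 4 mm thick (y; 2.2 mm at the top edge), 7.5 mm high over a disc 3 mm thick that lies on the bar. A fixed steel collar round it, 25 mm inside and 32 mm outside diameter, ends 2 mm above the tang's top edge; only the key goes in.
- tap_inner (a joint): Small wing tap on the bar between the throttle and the vent screw, the one nearer the throttle; 0 rad shut. Leave it shut. Its wing is 34 x 6 mm and ends 21 mm above the bar.
- tap_outer (a joint): The other wing tap, nearer the vent screw; 0 rad shut. Leave it shut. Same size.
- key: Steel vent key, 93 mm tall, 0.11 kg, upright in its block. Origin: centre of its foot's end; z up. Foot 19 mm diameter, 25 mm long; an open slot 7 mm wide and 11 mm deep across its end, along the key's x, fits over the tang. Flange 33 mm diameter at 25 to 29 mm rests on the block (origin then 25 mm below its top). Neck 12 mm. Grip wing 36 mm wide (x), 12 mm thick (y), at 61 to 93 mm.
- key_wing (a point): Centre of the key's wing, 77 mm above the end of its foot; same axes as the key.
- key_block: Wooden block 64 x 64 x 40 mm, fixed to the bench, with a bore 23 mm in diameter and 32 mm deep in the middle of its top, in which the key stands. Origin: centre of its underside.
- block_hole (a point): Centre of the bore's mouth, in the block's top, 40 mm above the bench.
- capacitor: White upright cylindrical motor capacitor, 54 mm diameter, can 125 mm tall with two leads up to 191 mm. Bystander; origin at the centre of its underside.
- relay: Light grey relay module 62 x 36 x 86 mm standing upright. Bystander; origin under its centre.
- solder_reel: Reel of solder, 62 x 70 x 58 mm, standing on its flange. Bystander; origin under its centre.
- black_tape: Roll of black tape 68 mm across, 19 mm high, lying flat. Bystander; origin under its centre.
- multimeter: Hand multimeter 145 x 75 x 44 mm on its back. Bystander; origin under its centre, long side along its x.
Things that resemble listed ones, but are neither listed nor needed, are in the scene too. What is shaped like the key_block but green or purple is not meant.

How it is judged:
By the outcome, as a careful person would: the job done as asked, in the order asked, and still so for the second after the job is handed in, with the robot touching nothing.
It also fails if it takes over 64 s, if anything falls off the work surface, if the arm or the gripper's body presses on something with over 40 N, if the wrist force passes 120 N, or if a joint passes its speed limit or range.

## Working session

There is one attempt and no reset: what is moved stays moved. The work goes in short steps, Python scripts to look and compute and a tool call to move; the robot and the scene stay as the last step left them, time stands still between calls to the robot, and variables do not carry over. Pictures are saved under pics/ and viewed, at most 10 in all, crops included, and the job is handed in when it is done.

Besides the shell and the picture viewer there is one more tool, called as name(argument=value, ...) on one line, values as JSON. drive_tool: Moves the arm, as the interface text tells. Shift numbers are shares of 0.1 m and turn numbers shares of 90 degrees, none past 1 either way. Its arguments: {"type":"object","properties":{"plan":{"type":"array"},"newtons":{"type":"number"}},"required":["plan"]}

```bash
ls; mkdir -p pics; cat > h.py <<'E'
import numpy as np,cv2
from cell import status,viewer,env
def grab(n):
    f=viewer.grab_frame(n); np.savez(f'{n}.npz',**{k:np.asarray(v) for k,v in f.items()}); return f
def load(n): return dict(np.load(f'{n}.npz'))
def K(f):
    h=f['pixels'].shape[0]; fl=h/2/np.tan(np.radians(float(f['fov_y']))/2)
    return fl
def cloud(f):
    fl=K(f);h,w=f['z_map'].shape
    v,u=np.mgrid[:h,:w].astype(float)
    xd=(u-f['cx'])/fl; yd=(v-f['cy'])/fl
    x,y=xd.copy(),yd.copy()
    for _ in range(20):
        s=1+f['k1']*(x*x+y*y); x=xd/s;y=yd/s
    z=f['z_map']; P=np.stack([x*z,y*z,z,np.ones_like(z)],-1)@np.asarray(f['cam_to_world']).T
    P=P[...,:3]; P[z==0]=np.nan; return P
def proj(f,p):
    p=np.atleast_2d(p); T=np.linalg.inv(f['cam_to_world']); c=p@T[:3,:3].T+T[:3,3]
    x=c[:,0]/c[:,2];y=c[:,1]/c[:,2];s=1+f['k1']*(x*x+y*y);fl=K(f)
    return np.c_[x*s*fl+f['cx'],y*s*fl+f['cy']]
E
python3 - <<'E'
from h import *
for n in('side','top'):
    f=grab(n); print(n,f['fov_y'],f['k1'],np.round(f['cam_to_world'],2).tolist())
    cv2.imwrite(f'pics/{n}1.png',cv2.resize(f['pixels'][...,::-1],(800,600),interpolation=cv2.INTER_CUBIC))
print(env.tcp_to_grasp,status.state())
E
```

```text
pics
side 54.82832614858855 -0.07463509124880795 [[-0.98, -0.13, 0.15, 294.19], [-0.19, 0.59, -0.78, 994.54], [0.01, -0.8, -0.6, 820.32], [0.0, 0.0, 0.0, 1.0]]
top 43.95313906604537 -0.13739037715932942 [[-0.02, -1.0, 0.05, 354.7], [-1.0, 0.02, -0.01, 78.44], [0.01, -0.05, -1.0, 1975.77], [0.0, 0.0, 0.0, 1.0]]
18.700000000000003 {'t': 0.1, 'qpos': array([-1.34333114e+00,  2.63438550e-01, -4.88437429e-02,  1.25940711e+00,
        4.23295861e-05,  1.41551713e+00]), 'qd': array([ 0.00027079, -0.00050637,  0.00146614, -0.00147676, -0.00029998,
        0.00213808]), 'effort': array([ 3.58410442e-03, -6.38575745e+01,  3.85064793e+01,  9.99653537e-03,
       -1.15874109e-04,  1.41348778e-05]), 'tcp_pos': array([ 196.02751627, -486.74178447,  196.30305705]), 'orientation': array([-3.08336255e+00, -5.97380370e-01, -1.58216168e-05]), 'force': array([-0.3424183 ,  0.0528795 , -0.14226349]), 'ft_torque': array([ 0.00388303,  0.05855639, -0.04621641]), 'finger_force': 0.0, 'grip_width': 85.70231164708163}
```

View pics/side1.png

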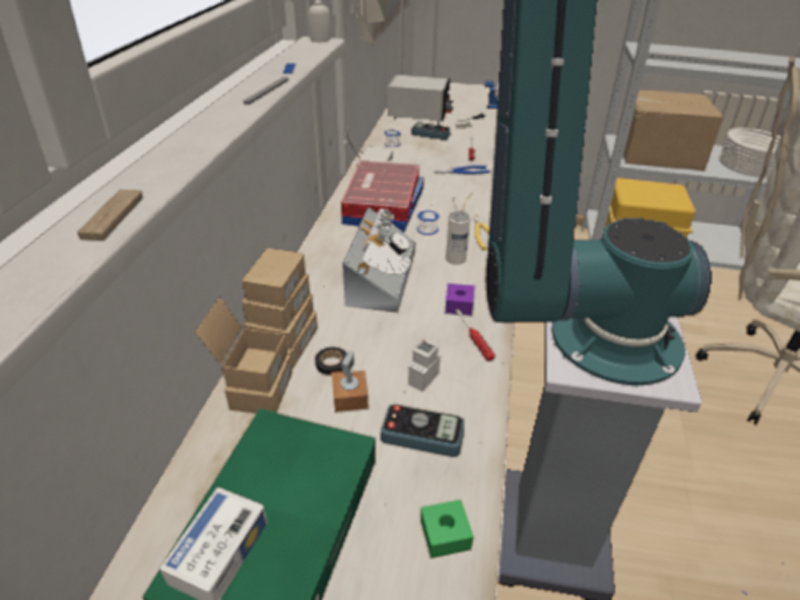

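View pics/top1.png

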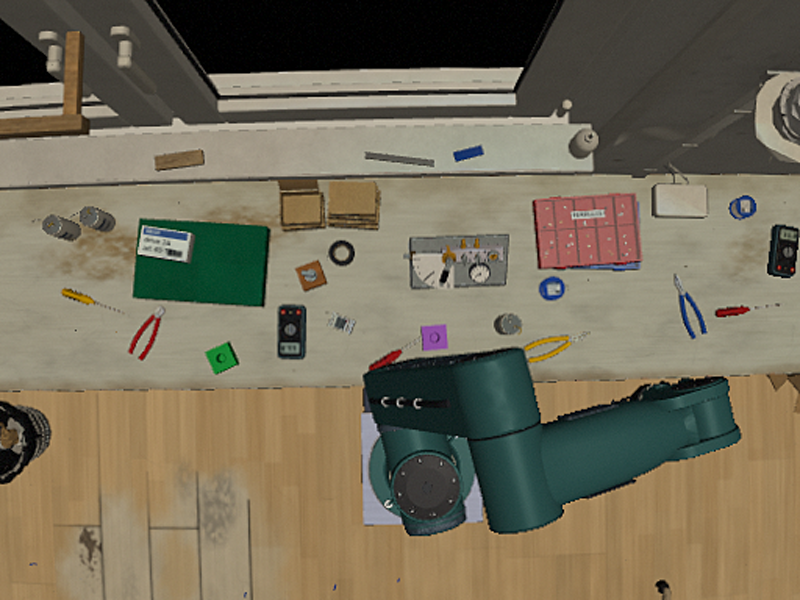

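The top view shows the console at about (458,262), with the lever at (447,265) and the screw at (494,257). The key in its brown block is at (311,275). In the side view the key and block are at (350,385) and the console at (380,260).

```bash
python3 - <<'E'
from h import *
def crop(f,u0,v0,w,h,s): return cv2.resize(f['pixels'][v0:v0+h,u0:u0+w,::-1],(w*s,h*s),interpolation=cv2.INTER_CUBIC)
t,s=load('top'),load('side')
a=crop(t,255,145,80,48,5); b=crop(t,180,160,60,48,5)[:, :300]
c=crop(s,212,125,64,75,6); d=crop(s,195,215,66,75,5)
img=np.zeros((600,800,3),np.uint8)
img[:240,:400]=a; img[:240,400:700]=b
c=cv2.resize(c,(307,360)); img[240:,:307]=c
d=cv2.resize(d,(317,360)); img[240:,320:637]=d
cv2.imwrite('pics/crop1.png',img)
for n,f in(('top',t),('side',s)):
    P=cloud(f)
    # console plane
    if n=='top': reg=P[145:192,258:330]
    else: reg=P[130:200,215:275]
    q=reg.reshape(-1,3); q=q[~np.isnan(q[:,0])]
    best=None;rng=np.random.default_rng(0)
    for _ in range(1500):
        p=q[rng.choice(len(q),3,False)]; nn=np.cross(p[1]-p[0],p[2]-p[0]); L=np.linalg.norm(nn)
        if L<1: continue
        nn/=L; nn*=np.sign(nn[2])
        if abs(np.arccos(nn[2])-np.radians(35))>.15: continue
        inl=abs((q-p[0])@nn)<3
        if best is None or inl.sum()>best.sum(): best=inl
    pl=q[best]; c0=pl.mean(0); nn=np.linalg.svd(pl-c0)[2][2]; nn*=np.sign(nn[2])
    print(n,'console plane',best.sum(),c0.round(1),nn.round(3),'tilt',np.degrees(np.arccos(nn[2])).round(1),'yaw',np.degrees(np.arctan2(-nn[1],-nn[0])).round(2),'rms',((pl-c0)@nn).std().round(2))
    print('bench z',np.nanmedian(P[200:205,255:300,2]) if n=='top' else np.nanmedian(P[200:210,235:260,2]))
    print('extent',np.percentile(pl,[1,99],0).round(1).tolist())
    # block
    reg=P[160:195,180:225] if n=='top' else P[215:270,205:245]
    q=reg.reshape(-1,3); q=q[~np.isnan(q[:,0])]
    m=abs(q[:,2]-40)<4; 
    print('block top',m.sum(),cv2.minAreaRect(q[m][:,:2].astype(np.float32)),q[m].mean(0).round(1))
    k=q[q[:,2]>75]; print('key',len(k),k.mean(0).round(1),k[:,2].max(),cv2.minAreaRect(k[:,:2].astype(np.float32)))
E
```

```text
top console plane 455 [ 539.4 -109.8   83.2] [-0.619  0.008  0.785] tilt 38.2 yaw -0.71 rms 1.67
bench z -1.058510117262358
extent [[445.5, -227.8, 7.0], [597.4, 21.9, 128.5]]
block top 115 ((514.5853881835938, 282.31103515625), (64.12835693359375, 63.85091781616211), 19.952041625976562) [514.1 281.   39.8]
key 33 [513.1 280.7 104.7] 118.14176560230385 ((512.7173461914062, 282.2457580566406), (36.28264617919922, 10.711966514587402), 88.70274353027344)
side console plane 696 [529.3 -74.5  76.6] [-0.576 -0.01   0.817] tilt 35.2 yaw 1.04 rms 1.53
bench z 0.011037822654543561
extent [[417.7, -353.7, -1.1], [597.3, 22.1, 123.4]]
block top 302 ((514.1903686523438, 281.39801025390625), (64.06632995605469, 68.49640655517578), 19.43561363220215) [512.8 286.5  39.6]
key 97 [512.7 287.4  97. ] 110.14013371360511 ((513.4395751953125, 282.21697998046875), (38.61185836791992, 13.660788536071777), 79.57312774658203)
```

View pics/crop1.png

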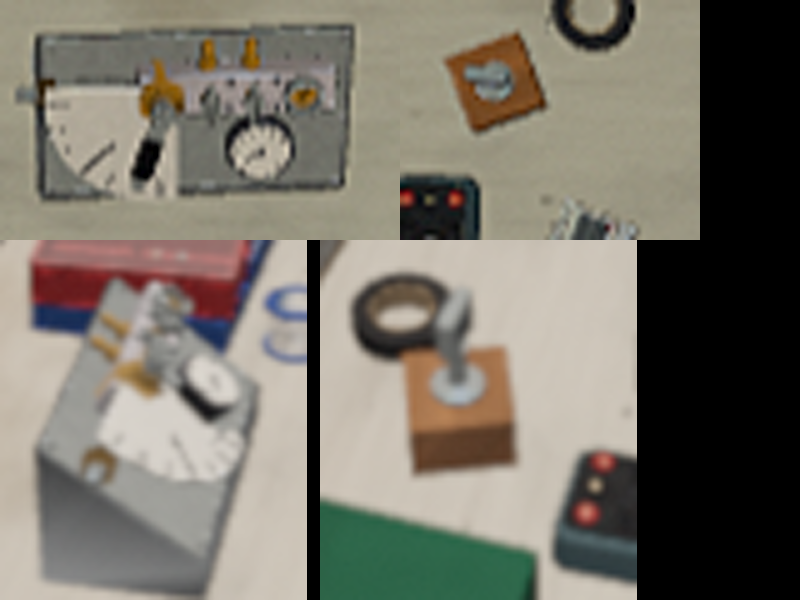

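```bash
python3 - <<'E'
from h import *
def crop(f,u0,v0,w,h,W,H): return cv2.resize(f['pixels'][v0:v0+h,u0:u0+w,::-1],(W,H),interpolation=cv2.INTER_CUBIC)
t,s=load('top'),load('side')
img=np.zeros((600,800,3),np.uint8)
img[:300,:400]=crop(t,306,156,20,15,400,300)
img[:300,400:]=crop(t,278,160,20,15,400,300) if 0 else crop(t,274,158,28,30,280,300) if 0 else cv2.copyMakeBorder(crop(t,274,158,28,30,280,300),0,0,0,120,0)
img[300:,:400]=crop(s,238,129,20,15,400,300)
img[300:,400:]=crop(s,232,143,40,30,400,300)
cv2.imwrite('pics/crop2.png',img)
# refined console: sample plane of face from the cloud, fit points within 3mm by colour-free: print profiles of edges
for n,f,sl in(('top',t,(slice(140,195),slice(250,335))),('side',s,(slice(125,205),slice(210,280)))):
    P=cloud(f)[sl]; q=P.reshape(-1,3); q=q[~np.isnan(q[:,0])]
    q=q[(q[:,0]>430)&(q[:,0]<620)&(q[:,1]>-260)&(q[:,1]<40)&(q[:,2]>15)]
    print(n,len(q),cv2.minAreaRect(q[:,:2].astype(np.float32)),np.percentile(q,[0,1,99,100],0).round(0).tolist())
E
```

```text
top 2079 ((525.817626953125, -96.0955810546875), (148.04611206054688, 268.15093994140625), 1.0084099769592285) [[451.0, -230.0, 15.0], [473.0, -226.0, 32.0], [598.0, 22.0, 150.0], [602.0, 38.0, 165.0]]
side 2182 ((533.4668579101562, -94.04412841796875), (132.12962341308594, 266.9212646484375), 1.1086117029190063) [[467.0, -228.0, 15.0], [474.0, -218.0, 17.0], [597.0, 25.0, 148.0], [601.0, 40.0, 157.0]]
```

View pics/crop2.png

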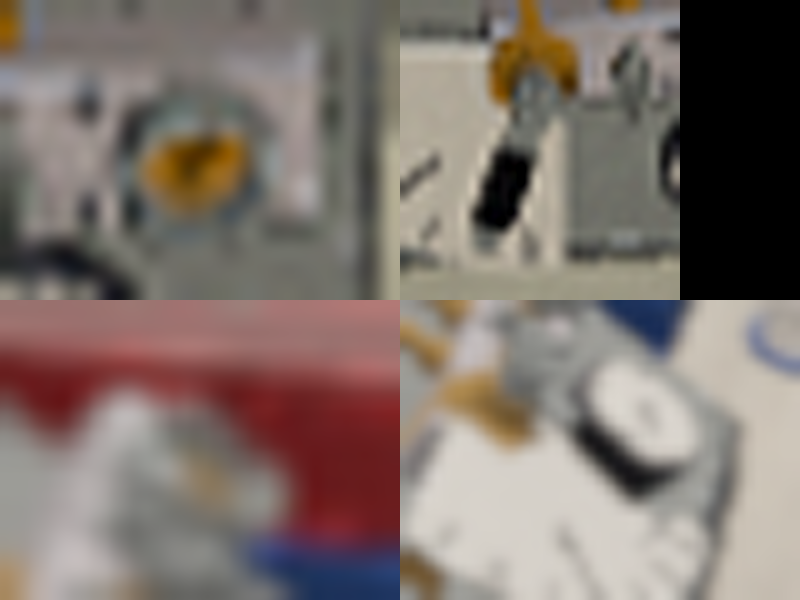

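The top crop shows the collar ring centred near (192,158), which is frame pixel (315.1,163.4), with the brass inside it. The lever points down and slightly left, with its black sleeve at crop (503,190). I'll fit the console geometry next.

```bash
cat >> h.py <<'E'
def ray(f,u,v):
    fl=K(f); xd=(u-f['cx'])/fl; yd=(v-f['cy'])/fl; x,y=xd,yd
    for _ in range(20):
        s=1+f['k1']*(x*x+y*y); x=xd/s;y=yd/s
    d=f['cam_to_world'][:3,:3]@np.array([x,y,1.]); return f['cam_to_world'][:3,3],d/np.linalg.norm(d)
def onplane(f,u,v,n,d):
    o,r=ray(f,u,v); return o+r*(d-n@o)/(n@r)
E
python3 - <<'E'
from h import *
t,s=load('top'),load('side')
Pt,Ps=cloud(t),cloud(s)
# back edge in top: per column max x with z>100
sub=Pt[140:195,255:335]; 
pts=[]
for j in range(sub.shape[1]):
    c=sub[:,j]; c=c[(c[:,2]>60)&(c[:,0]<640)]
    if len(c)>5: pts.append(c[np.argmax(c[:,0])])
pts=np.array(pts); pts=pts[(pts[:,1]<15)&(pts[:,1]>-220)]
k=np.polyfit(pts[:,1],pts[:,0],1); r=pts[:,0]-np.polyval(k,pts[:,1]); k=np.polyfit(pts[abs(r)<3,1],pts[abs(r)<3,0],1)
print('back edge yaw',-np.degrees(np.arctan(k[0])),k,np.median(pts[:,2]),len(pts),abs(r).mean())
lo,hi=[],[]
for i in range(sub.shape[0]):
    c=sub[i]; c=c[(c[:,2]>20)&(c[:,0]>480)&(c[:,0]<595)]
    if len(c)>20: hi.append(c[np.argmax(c[:,1])]); lo.append(c[np.argmin(c[:,1])])
for nme,e in(('left',hi),('right',lo)):
    e=np.array(e); k=np.polyfit(e[:,0],e[:,1],1); print(nme,np.degrees(np.arctan(k[0])),np.round(e[::4],0).tolist())
# face plane normal for yaw candidates
for yaw in (0.,1.):
  y=np.radians(yaw); n=np.array([-np.sin(np.radians(35))*np.cos(y),-np.sin(np.radians(35))*np.sin(y),np.cos(np.radians(35))])
  for nm,P,sl in(('top',Pt,(slice(145,192),slice(258,330))),('side',Ps,(slice(130,205),slice(212,275)))):
    q=P[sl].reshape(-1,3); q=q[(q[:,0]>465)&(q[:,0]<610)&(abs(q[:,1]+103)<120)&(q[:,2]>10)]
    d=q@n; h,e=np.histogram(d,bins=np.arange(-280,-120,2)); i=np.argsort(h)[-8:]; print(yaw,nm,sorted((e[j],h[j]) for j in i), 'med', [np.median(d[abs(d-e[np.argmax(h)]-1)<4])])
E
```

```text
back edge yaw 0.9048446651015654 [-1.57938317e-02  5.95954230e+02] 123.31443338054316 60 1.1116038884623114
left -2.9478474227633624 [[594.0, -40.0, 134.0], [582.0, 22.0, 118.0], [567.0, 22.0, 108.0], [551.0, 38.0, 118.0], [539.0, 22.0, 78.0], [526.0, 21.0, 44.0], [510.0, 21.0, 32.0], [493.0, 18.0, 43.0]]
right -1.3611358582838484 [[594.0, -228.0, 112.0], [578.0, -224.0, 112.0], [564.0, -226.0, 91.0], [548.0, -226.0, 90.0], [534.0, -224.0, 75.0], [518.0, -229.0, 68.0], [503.0, -227.0, 49.0], [487.0, -228.0, 42.0]]
0.0 top [(np.int64(-246), np.int64(116)), (np.int64(-244), np.int64(124)), (np.int64(-242), np.int64(164)), (np.int64(-240), np.int64(144)), (np.int64(-238), np.int64(106)), (np.int64(-210), np.int64(84)), (np.int64(-208), np.int64(83)), (np.int64(-206), np.int64(107))] med [np.float64(-241.05830614238545)]
0.0 side [(np.int64(-244), np.int64(91)), (np.int64(-242), np.int64(231)), (np.int64(-240), np.int64(235)), (np.int64(-238), np.int64(73)), (np.int64(-210), np.int64(50)), (np.int64(-208), np.int64(180)), (np.int64(-206), np.int64(156)), (np.int64(-204), np.int64(55))] med [np.float64(-239.89566753410915)]
1.0 top [(np.int64(-244), np.int64(125)), (np.int64(-242), np.int64(157)), (np.int64(-240), np.int64(148)), (np.int64(-238), np.int64(126)), (np.int64(-236), np.int64(100)), (np.int64(-210), np.int64(80)), (np.int64(-208), np.int64(97)), (np.int64(-206), np.int64(96))] med [np.float64(-240.57848838171276)]
1.0 side [(np.int64(-244), np.int64(72)), (np.int64(-242), np.int64(170)), (np.int64(-240), np.int64(289)), (np.int64(-238), np.int64(113)), (np.int64(-222), np.int64(47)), (np.int64(-208), np.int64(155)), (np.int64(-206), np.int64(178)), (np.int64(-204), np.int64(61))] med [np.float64(-239.36998346837987)]
```

```bash
cat >> h.py <<'E'
yw=np.radians(.9); a35=np.radians(35)
N=np.array([-np.sin(a35)*np.cos(yw),-np.sin(a35)*np.sin(yw),np.cos(a35)]); FY=np.array([-np.sin(yw),np.cos(yw),0]); FX=np.cross(FY,N); D0=-240.
# face coords: (X up slope, Y left, h out)
def tow(X,Y,h): return X*FX+Y*FY+(D0+h)*N
def tof(p): return np.array([p@FX,p@FY,p@N-D0])
E
python3 - <<'E'
from h import *
t,s=load('top'),load('side')
F=lambda f,u,v,h: tof(onplane(f,u,v,N,D0+h)).round(1)
print('vent collar top',F(t,315.1,163.4,40.5),'side gold',F(s,247.8,137.3,38))
print('sleeve top view',F(t,283.85,176.55,59))
# masks
def blob(f,reg,mask,h):
    v,u=np.nonzero(mask[reg]); v=v+reg[0].start;u=u+reg[1].start
    p=np.array([F(f,a,b,h) for a,b in zip(u,v)]); return p,u,v
im=t['pixels'].astype(int); R,G,B=im[...,0],im[...,1],im[...,2]
p,u,v=blob(t,(slice(170,186),slice(276,292)),im.sum(2)<110,59); c=p.mean(0); w=np.linalg.eigh(np.cov(p[:,:2].T)); print('sleeve',len(p),c,'dir',w[1][:,1],np.sqrt(w[0])*np.sqrt(12))
g=(R-B>60); p,u,v=blob(t,(slice(158,170),slice(309,321)),g,36); print('gold top',len(p),p.mean(0),u.mean(),v.mean())
w=np.linalg.eigh(np.cov(p[:,:2].T)); print(w[1][:,1],np.sqrt(w[0]*12))
im=s['pixels'].astype(int); g=(im[...,0]-im[...,2]>35)&(im[...,0]<190)&(im[...,1]-im[...,2]>8)
p,u,v=blob(s,(slice(132,142),slice(244,252)),g,38); print('gold side',len(p),p.mean(0) if len(p) else 0,u.mean(),v.mean())
# bar via depth, face heights
for n,f in(('top',t),('side',s)):
    P=cloud(f); q=P[125:200,210:335].reshape(-1,3); q=q[(q[:,0]>440)&(q[:,0]<610)&(abs(q[:,1]+103)<130)]
    q=np.array([tof(a) for a in q]); b=q[abs(q[:,2]-28)<2.5]; b=b[b[:,1]<-120]; print(n,'bar R part',len(b),np.percentile(b,[3,50,97],0).round(0).tolist())
    for lo,hi in((38,46),(46,52),(52,64)):
        b=q[(q[:,2]>lo)&(q[:,2]<hi)]; print(lo,hi,np.round(b[np.argsort(b[:,1])][::max(1,len(b)//14)]).astype(int).tolist())
E
```

```text
vent collar top [ 523.7 -192.3   40.5] side gold [ 516.8 -193.5   38. ]
sleeve top view [480.5 -68.8  59. ]
sleeve 26 [479.13076923 -69.41538462  59.        ] dir [-0.96430842  0.26478156] [14.00392206 33.49373968]
gold top 12 [ 518.875 -193.35    36.   ] 315.1666666666667 163.91666666666666
[-0.11162963  0.99374988] [12.14666793 17.30683795]
gold side 2 [ 515.75 -193.15   38.  ] 248.0 137.5
top bar R part 63 [[463.0, -217.0, 26.0], [520.0, -167.0, 28.0], [539.0, -123.0, 30.0]]
38 46 [[516, -208, 41], [530, -191, 41], [529, -179, 46], [523, -149, 41], [508, -117, 44], [508, -94, 43], [471, -83, 39], [534, -75, 39], [487, -63, 42], [483, -55, 42], [471, -47, 44], [514, -36, 40], [518, -24, 39], [501, -16, 39], [528, -5, 39]]
46 52 [[531, -202, 51], [512, -187, 47], [509, -156, 48], [522, -156, 48], [500, -153, 47], [531, -152, 48], [518, -148, 47], [520, -124, 50], [512, -121, 51], [524, -120, 49], [530, -116, 50], [521, -113, 51], [525, -86, 48], [473, -74, 50], [523, -74, 52], [451, -66, 51]]
52 64 [[522, -159, 56], [523, -116, 55], [524, -84, 61], [521, -81, 56], [489, -78, 54], [5
[... 343 characters left out ...]
5, -154, 39], [531, -151, 42], [511, -148, 40], [514, -146, 39], [501, -123, 41], [525, -118, 39], [531, -117, 41], [524, -76, 41], [522, -74, 45], [515, -72, 42], [450, -60, 39]]
46 52 [[505, -160, 47], [509, -154, 48], [520, -153, 51], [526, -150, 47], [508, -147, 49], [522, -145, 50], [501, -121, 48], [527, -120, 48], [517, -118, 47], [533, -114, 52], [509, -77, 49], [514, -75, 51], [512, -73, 49], [518, -71, 52], [467, -61, 51]]
52 64 [[530, -117, 52], [522, -82, 60], [480, -78, 58], [521, -76, 55], [516, -76, 54], [509, -75, 62], [492, -74, 57], [472, -73, 59], [469, -71, 57], [462, -70, 59], [478, -67, 58], [459, -65, 55], [469, -63, 59], [479, -62, 55], [473, -60, 52], [478, -59, 54]]
```

```bash
python3 - <<'E'
from h import *
t,s=load('top'),load('side')
F=lambda f,u,v,h: tof(onplane(f,u,v,N,D0+h)).round(1)
print(F(t,321.5,159,28),F(t,321.5,166.25,28))
for hh in(0,28,40.5): print(hh,F(t,315.1,163.6,hh))
# intensity profile across bar's right end in top image, cols 319,320
for u in (317,318,319,320): print(u,[tuple(int(x) for x in t['pixels'][v,u]) for v in range(154,172)])
# bar points
for n,f in(('top',t),('side',s)):
    P=cloud(f); q=P[125:200,210:335].reshape(-1,3); q=q[(q[:,0]>440)&(q[:,0]<610)&(abs(q[:,1]+103)<130)]
    q=np.array([tof(a) for a in q]); b=q[(abs(q[:,2]-28)<3)&(q[:,0]>490)]; b=b[b[:,1]<-90]; print(n,len(b),np.percentile(b,[2,5,50,95,98],0)[:,:2].round(1).tolist())
    b=q[(abs(q[:,2]-40.5)<2.5)&(abs(q[:,1]+193)<22)&(abs(q[:,0]-520)<22)]; print('collar',len(b),b.mean(0),np.ptp(b,0), b.min(0),b.max(0))
vis=proj(t,[tow(520,-193,40.5),tow(520,-80,54),tow(480,-69,59)]); print(vis, proj(s,[tow(520,-193,38.5),tow(520,-80,54)]))
E
```

```text
[ 535.4 -218.8   28. ] [ 502.8 -220.3   28. ]
0 [ 500.2 -199.    -0. ]
28 [ 515.8 -194.4   28. ]
40.5 [ 522.8 -192.3   40.5]
317 [(110, 113, 102), (108, 109, 100), (113, 109, 104), (118, 110, 106), (129, 123, 124), (143, 137, 137), (122, 117, 113), (97, 106, 98), (133, 121, 104), (143, 93, 9), (147, 102, 36), (122, 96, 62), (75, 80, 81), (92, 94, 90), (99, 98, 92), (111, 110, 102), (110, 111, 101), (110, 109, 101)]
318 [(109, 111, 102), (102, 103, 96), (91, 85, 83), (121, 111, 108), (128, 121, 122), (150, 144, 146), (141, 131, 125), (100, 99, 96), (103, 99, 91), (110, 96, 73), (96, 83, 65), (69, 74, 76), (93, 95, 92), (113, 115, 107), (111, 111, 103), (113, 113, 104), (113, 115, 108), (111, 109, 102)]
319 [(113, 113, 104), (113, 112, 106), (117, 112, 108), (120, 112, 108), (129, 123, 123), (145, 140, 141), (159, 147, 143), (142, 132, 130), (112, 109, 106), (130, 134, 130), (136, 141, 139), (122, 122, 115), (115, 111, 106), (90, 91, 85), (111, 112, 104), (111, 110, 102), (112, 111, 103), (111, 113, 105)]
320 [(109, 110, 102), (114, 112, 103), (114, 109, 103), (121, 115, 110), (130, 12
[... 219 characters left out ...]
, 104)]
top 97 [[501.0, -217.3], [503.2, -213.6], [524.8, -147.3], [539.2, -102.3], [545.6, -98.9]]
collar 15 [ 523.22939269 -194.26239369   40.35918063] [30.55309816 31.44729028  4.87608543] [ 504.33161982 -207.90185791   38.04173064] [ 534.88471798 -176.45456764   42.91781607]
side 37 [[502.3, -211.2], [504.7, -200.4], [529.8, -156.0], [533.6, -104.9], [534.3, -102.9]]
collar 21 [ 516.12828861 -192.7934163    40.24535793] [28.50351362 32.0274697   4.68372323] [ 502.12623311 -209.8254132    38.05579679] [ 530.62974673 -177.7979435    42.73952002]
[[315.25009871 164.22528167]
 [286.69019594 166.98858966]
 [283.8940624  176.66209042]] [[247.15509549 136.76310664]
 [243.34365931 149.77715317]]
```

```bash
python3 - <<'E'
from h import *
t,s=load('top'),load('side')
for n,f in(('top',t),('side',s)):
  for th in(0,.2,.4,.6,.8):
    d=np.array([np.cos(th),-np.sin(th)])*6.5
    a=proj(f,[tow(519+d[0],-193+d[1],38.5),tow(519-d[0],-193-d[1],38.5)]); print(n,th,(a[0]-a[1]).round(2),a.mean(0).round(1))
im=s['pixels'].astype(int); print((im[...,0]-im[...,2])[131:143,241:256])
im=t['pixels'].astype(int); print((im[...,0]-im[...,2])[158:170,308:322]); print(im.sum(2)[158:170,308:322]//3)
for n,f,sl in(('top',t,(slice(160,195),slice(180,225))),('side',s,(slice(205,270),slice(205,245)))):
    q=cloud(f)[sl].reshape(-1,3); q=q[q[:,2]>84]; q=q[q[:,2]<115]; c=q[:,:2]-q[:,:2].mean(0); w,v=np.linalg.eigh(np.cov(c.T)); print(n,len(q),q.mean(0),np.degrees(np.arctan2(v[1,1],v[0,1])),np.sqrt(12*w))
E
```

```text
top 0 [ 0.13 -2.91] [315.2 164.2]
top 0.2 [ 0.79 -2.88] [315.2 164.2]
top 0.4 [ 1.41 -2.73] [315.2 164.2]
top 0.6 [ 1.98 -2.47] [315.2 164.2]
top 0.8 [ 2.47 -2.12] [315.2 164.2]
side 0 [-2.8  -2.04] [247.4 136.9]
side 0.2 [-2.61 -2.34] [247.4 136.9]
side 0.4 [-2.32 -2.54] [247.4 136.9]
side 0.6 [-1.93 -2.65] [247.4 136.9]
side 0.8 [-1.47 -2.65] [247.4 136.9]
[[ 62  64  68  70  65  59  57  54  52  48  48  49  48  46  49]
 [ 71  75  75  75  75  70  64  62  59  58  61  63  65  64  67]
 [ 79  71  48  39  57  71  66  68  71  77  78  74  72  73  73]
 [ 65  37  16  10  19  29  31  35  54  77  85  77  74  80  84]
 [ 39  19   8   6   6   8  10  15  32  60  76  76  74  76  78]
 [ 18   9   6   4   3   8  20  17  16  36  56  72  76  75  75]
 [  8   7   6   4   3   9  31  38  20  16  30  56  75  76  75]
 [  7   7   6   4   3  10  27  42  29  10  13  43  75  76  76]
 [  7   6   5   3   3   5  12  22  19   8  15  46  78  83  80]
 [  7   6   5   3   3   3   4   6   4   0   8  32  56  69  71]
 [  7   8   6   5   3   3   4   2  -5 -33 -52 -36 -16  -5   0]
 [  8   9  10  12   7   3   3   3  -2 -21 -45 
[... 920 characters left out ...]
9  88  74  98 108 100 100  98 134 150 148]
 [148 149 129 145  49  97 119 124  96 119  97 109 147 143]
 [144 146 151 116  61 119  82  52  46  81  93 131 146 143]
 [146 144 147 115 106 106  77  47  82  95  81 138 146 147]
 [130 138 117 135  84 109  86  72  89  93  73 119 151 167]
 [122 132  62 155  47  97 101  87  89  78  93 110 125 141]
 [119 115  84 134  75 103  96  95  97  92 111  88  87  94]
 [ 41  35  74 103 114  91 104 108 108  96 108 109 110 109]
 [ 62  33  33  58  97 112 110 107 108 107 110 107 105 108]]
top 26 [513.6085764  280.33919352 107.22466771] 85.58721149732038 [11.61813815 37.45687665]
side 83 [512.91114872 287.02761314  99.89168361] 78.24927596478142 [12.29830657 37.45127534]
```

drive_tool(plan=[0, 0, 0, 0, 0, 0.5, 1, 0, 0, 0, 0, 0, 1, 1], newtons=60)

```text
t: 0.35
tcp_pos: [196.0, -486.4, 297.6]
orientation: [-3.083, -0.597, 0.0]
force: [-0.5, -1.5, 0.6]
grip_width: 85.5
finger_force: 0.0
```

drive_tool(plan=[0, 0, 0.04, 0.2, 0.48, 0, 1, 0, 0, 0.083, 0.4, 0.96, 0, 1])

```text
t: 0.6
tcp_pos: [236.4, -390.3, 296.7]
orientation: [3.038, 0.799, 0.0]
force: [0.6, -0.2, -0.1]
grip_width: 85.2
finger_force: 0.0
```

drive_tool(plan=[0, 0, 0.04, 0.2, 0.48, 0, 1, 0, 0, 0.083, 0.4, 0.96, 0, 1])

```text
t: 0.85
tcp_pos: [276.3, -293.4, 296.5]
orientation: [-2.979, -0.996, -0.0]
force: [1.4, 0.1, 0.5]
grip_width: 85.3
finger_force: 0.0
```

drive_tool(plan=[0, 0, 0.04, 0.2, 0.48, 0, 1, 0, 0, 0.083, 0.4, 0.96, 0, 1])

```text
t: 1.1
tcp_pos: [316.3, -197.4, 296.6]
orientation: [-2.908, -1.188, -0.0]
force: [0.9, -1.0, 0.9]
grip_width: 85.1
finger_force: 0.0
```

drive_tool(plan=[0, 0, 0.04, 0.2, 0.48, 0, 1, 0, 0, 0.083, 0.4, 0.96, 0, 1])

```text
t: 1.35
tcp_pos: [356.3, -101.4, 296.6]
orientation: [2.825, 1.375, 0.0]
force: [0.4, -0.7, 0.8]
grip_width: 85.0
finger_force: 0.0
```

drive_tool(plan=[0, 0, 0.04, 0.2, 0.48, 0, 1, 0, 0, 0.083, 0.4, 0.96, 0, 1])

```text
t: 1.6
tcp_pos: [396.3, -5.2, 296.6]
orientation: [2.729, 1.557, -0.0]
force: [1.2, -0.7, 0.2]
grip_width: 85.4
finger_force: 0.0
```

drive_tool(plan=[0, 0, 0.04, 0.2, 0.48, 0, 1, 0, 0, 0.083, 0.4, 0.96, 0, 1])

```text
t: 1.85
tcp_pos: [436.3, 90.8, 296.6]
orientation: [2.621, 1.731, -0.0]
force: [1.0, -1.2, 0.5]
grip_width: 85.2
finger_force: 0.0
```

drive_tool(plan=[0, 0, 0.04, 0.2, 0.48, 0, 1, 0, 0, 0.083, 0.4, 0.96, 0, 1])

```text
t: 2.1
tcp_pos: [476.4, 186.8, 296.5]
orientation: [-2.503, -1.899, 0.0]
force: [0.7, -0.8, -0.5]
grip_width: 85.5
finger_force: 0.0
```

drive_tool(plan=[0, 0, 0.04, 0.19, 0.48, 0, 1, 0, 0, 0.083, 0.37, 0.95, 0, 1])

```text
t: 2.35
tcp_pos: [513.4, 281.8, 296.3]
orientation: [-2.374, -2.058, 0.001]
force: [0.3, -0.9, -0.4]
grip_width: 85.7
finger_force: 0.0
```

drive_tool(plan=[0, 0, 0, 0, 0, -0.5, 1, 0, 0, 0, 0, 0, -1, 1, 0, 0, 0, 0, 0, -1, 1, 0, 0, 0, 0, 0, -1, 1])

```text
t: 2.85
tcp_pos: [513.9, 280.2, 198.7]
orientation: [2.376, 2.054, 0.003]
force: [0.6, 0.6, 0.3]
grip_width: 85.4
finger_force: 0.0
```

```bash
cat >> h.py <<'E'
from scipy.spatial.transform import Rotation as Ro
def delta(p,R,src=None):
    """row numbers from the measured pose to TCP position p, rotation matrix R"""
    st=status.state(); R0=Ro.from_rotvec(st['orientation']); d=(Ro.from_matrix(R)*R0.inv()).as_rotvec()/(np.pi/2)
    return np.r_[d,(np.asarray(p)-st['tcp_pos'])/100].round(4)
def frame(z,y):
    z=z/np.linalg.norm(z); y=y-z*(y@z); y/=np.linalg.norm(y); return np.c_[np.cross(y,z),y,z]
E
python3 - <<'E'
from h import *
f=grab('side'); cv2.imwrite('pics/s2.png',cv2.resize(f['pixels'][180:330,140:340,::-1],(800,600),interpolation=cv2.INTER_CUBIC))
a=np.radians(-8); R=frame(np.array([0,0,-1.]),np.array([np.cos(a),np.sin(a),0]))
st=status.state(); print(st['tcp_pos'],st['qpos'].round(2),delta([513.2,282,73.3],R))
E
```

```text
[514.2538791  280.28865697 199.12355064] [ 0.36  0.37  0.11  1.31 -0.    2.08] [-7.0000e-04  2.0000e-03  3.6000e-03 -1.0500e-02  1.7100e-02 -1.2582e+00]
```

View pics/s2.png

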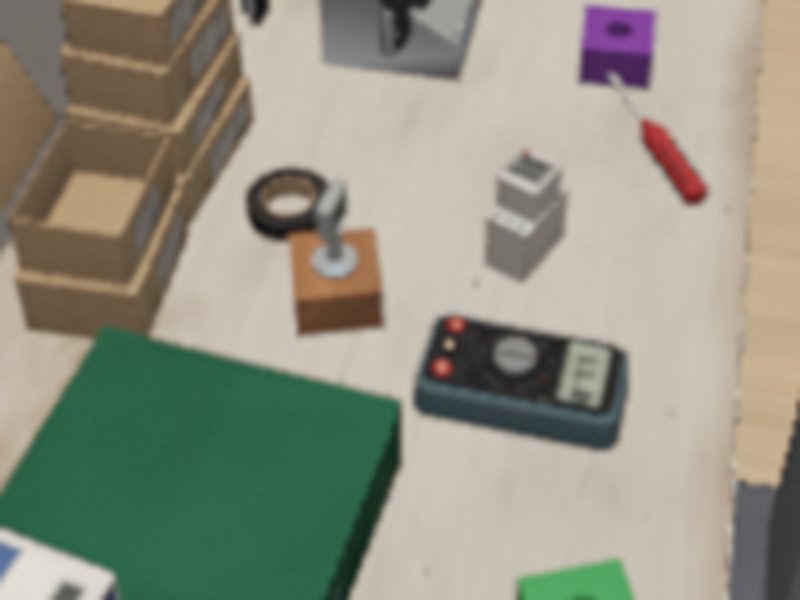

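The key stands in its block at crop (333,225), with the tape behind it. The black fingertips show near (398,40). I'll check whether the TCP projects there.

```bash
python3 - <<'E'
from h import *
f=load('side');st=status.state()
for p in (st['tcp_pos'],[513,282,108],[514,282,40]): print(((proj(f,p)-[140,180])*4).round(0))
t=grab('top')
for n,g in(('side',f),('top',t)):
    P=cloud(g).reshape(-1,3); q=P[(np.linalg.norm(P[:,:2]-st['tcp_pos'][:2],axis=1)<75)&(P[:,2]>125)]
    print(n,len(q),q.min(0).round(1) if len(q) else '',q.max(0).round(1) if len(q) else '',q.mean(0).round(1))
    q=q[q[:,2]<260]; 
    if len(q): print(q.min(0),q.max(0),q.mean(0))
E
```

```text
[[325.  90.]]
[[332. 193.]]
[[334. 262.]]
side 8707 [439.6 255.7 247.1] [588.5 352.3 698.2] [500.2 318.1 526.8]
[456.79478931 265.35915356 247.11076279] [568.08886665 299.00713792 259.8849923 ] [519.19690739 284.45724683 254.32905211]
top 1812 [439.8 210.2 300.9] [584.7 347.9 726.4] [504.8 273.9 707.7]
```

```bash
python3 - <<'E'
from h import *
f=grab('side')
for p in ([457,281,212],[568,281,212],[457,281,240],[514,280,260]): print(((proj(f,p)-[140,130])*4).round(0))
cv2.imwrite('pics/s3.png',cv2.resize(f['pixels'][130:250,140:300,::-1],(640,480),interpolation=cv2.INTER_CUBIC))
E
```

```text
[[410. 288.]]
[[245. 265.]]
[[410. 253.]]
[[322. 216.]]
```

View pics/s3.png

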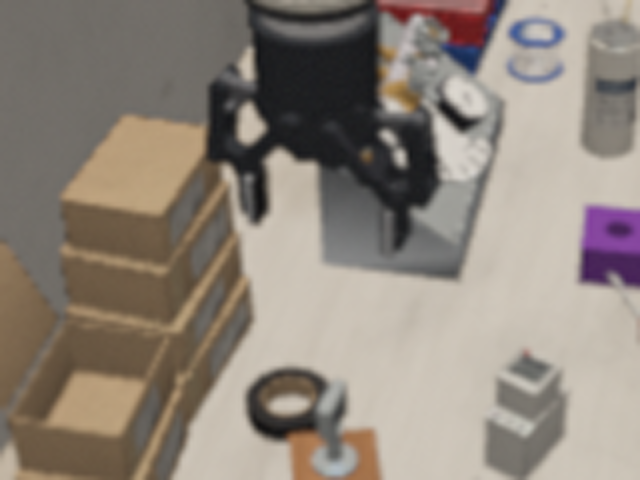

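drive_tool(plan=[0, 0, 0, -0.01, 0.017, -0.25, 1, 0, 0, 0, -0.01, 0.017, -0.5, 1, 0, 0, 0, -0.01, 0.017, -0.5, 1, 0, 0, 0, -0.01, 0.017, -0.5, 1])

```text
t: 3.5
tcp_pos: [512.8, 281.9, 148.3]
orientation: [2.376, 2.054, 0.003]
force: [0.2, -0.3, -0.3]
grip_width: 85.1
finger_force: 0.0
```

```bash
python3 - <<'E'
from h import *
f=grab('side');st=status.state(); print(st['tcp_pos'],st['qd'].round(3),st['t'])
P=cloud(f).reshape(-1,3); q=P[(np.linalg.norm(P[:,:2]-st['tcp_pos'][:2],axis=1)<75)&(P[:,2]>125)]
for lo in range(130,300,10):
    b=q[(q[:,2]>=lo)&(q[:,2]<lo+10)]
    if len(b): L=b[b[:,0]<513];H=b[b[:,0]>=513]; print(lo,len(L),L.mean(0).round(0) if len(L) else '',len(H),H.mean(0).round(0) if len(H) else '')
E
```

```text
[512.86920729 281.96361138 148.25347163] [ 0.002  0.    -0.005 -0.008 -0.001 -0.   ] 3.55
190 2 [464. 298. 200.] 4 [554. 279. 198.]
200 18 [464. 296. 205.] 23 [558. 281. 206.]
210 25 [462. 294. 215.] 24 [558. 280. 216.]
220 24 [463. 296. 225.] 23 [558. 279. 225.]
230 14 [462. 298. 235.] 20 [559. 281. 234.]
240 61 [461. 296. 246.] 56 [568. 280. 246.]
250 83 [464. 293. 255.] 53 [561. 282. 255.]
260 97 [475. 293. 265.] 64 [550. 288. 265.]
270 68 [469. 298. 275.] 55 [545. 289. 275.]
280 103 [477. 298. 286.] 89 [543. 289. 286.]
290 121 [468. 294. 295.] 75 [561. 280. 296.]
```

drive_tool(plan=[0, 0, 0, 0, 0, 0, -1, 0, 0, 0, 0, 0, 0, -1, 0, 0, 0, 0, 0, 0, -1, 0, 0, 0, 0, 0, 0, -1, 0, 0, 0, 0, 0, 0, -1, 0, 0, 0, 0, 0, 0, -1, 0, 0, 0, 0, 0, 0, -1, 0, 0, 0, 0, 0, 0, -1])

```text
t: 4.55
tcp_pos: [512.1, 281.7, 146.7]
orientation: [-2.377, -2.055, 0.0]
force: [-0.2, 0.0, 0.5]
grip_width: 0.2
finger_force: 0.0
```

```bash
python3 - <<'E'
from h import *
f=grab('side');st=status.state(); print(st['tcp_pos'],st['grip_width'])
P=cloud(f).reshape(-1,3); q=P[(np.linalg.norm(P[:,:2]-st['tcp_pos'][:2],axis=1)<75)&(P[:,2]>115)]
for lo in range(120,220,10):
    b=q[(q[:,2]>=lo)&(q[:,2]<lo+10)]
    if len(b): print(lo,len(b),b.mean(0).round(0),b.min(0).round(0),b.max(0).round(0))
E
```

```text
[512.06508502 281.70709495 146.65343088] 0.09391569526511967
180 14 [512. 290. 186.] [505. 287. 181.] [522. 294. 189.]
190 34 [509. 289. 195.] [497. 277. 190.] [525. 297. 200.]
200 34 [508. 288. 205.] [496. 277. 200.] [524. 294. 210.]
210 31 [510. 290. 214.] [498. 281. 210.] [524. 294. 220.]
```

drive_tool(plan=[0, 0, 0, 0.01, 0, 0, 1, 0, 0, 0, 0.01, 0, 0, 1, 0, 0, 0, 0.01, 0, 0, 1, 0, 0, 0, 0.01, 0, 0, 1, 0, 0, 0, 0.01, 0, 0, 1, 0, 0, 0, 0.01, 0, -0.3, 1, 0, 0, 0, 0.01, 0, -0.6, 1, 0, 0, 0, 0.01, 0, -0.75, 1, 0, 0, 0, 0.01, 0, -0.75, 1])

```text
t: 5.72
tcp_pos: [512.7, 281.5, 71.2]
orientation: [-2.376, -2.054, 0.002]
force: [-0.5, -0.3, 0.1]
grip_width: 85.4
finger_force: 0.0
```

```bash
python3 - <<'E'
from h import *
f=grab('side');t=grab('top');st=status.state(); print(st['tcp_pos'],st['grip_width'],st['force'])
P=cloud(f).reshape(-1,3); q=P[(np.linalg.norm(P[:,:2]-st['tcp_pos'][:2],axis=1)<75)&(P[:,2]>60)]
for lo in range(60,170,10):
    b=q[(q[:,2]>=lo)&(q[:,2]<lo+10)]
    for c in(b[b[:,0]<490],b[abs(b[:,0]-512)<22],b[b[:,0]>534]): print(lo,len(c),c.mean(0).round(0) if len(c) else '',end=' | ')
    print()
cv2.imwrite('pics/s4.png',cv2.resize(f['pixels'][150:270,170:280,::-1],(550,600),interpolation=cv2.INTER_CUBIC))
print(((proj(f,st['tcp_pos'])-[170,150])*5))
E
```

```text
[513.58334104 281.89446075  72.57936438] 85.2204653210877 [-0.60751286 -0.7148976   0.85695784]
60 0  | 60 8 [511. 284.  65.] | 60 0  | 
70 0  | 70 9 [511. 288.  77.] | 70 0  | 
80 0  | 80 18 [512. 291.  85.] | 80 0  | 
90 0  | 90 22 [512. 291.  95.] | 90 0  | 
100 0  | 100 49 [513. 285. 106.] | 100 0  | 
110 0  | 110 0  | 110 2 [555. 275. 119.] | 
120 10 [464. 297. 126.] | 120 0  | 120 13 [556. 279. 125.] | 
130 20 [462. 295. 135.] | 130 0  | 130 20 [558. 280. 134.] | 
140 18 [462. 295. 145.] | 140 0  | 140 25 [558. 278. 145.] | 
150 13 [463. 297. 155.] | 150 0  | 150 17 [557. 279. 154.] | 
160 37 [462. 295. 167.] | 160 0  | 160 33 [567. 282. 166.] | 
[[266.08339731 437.07961747]]
```

View pics/s4.png

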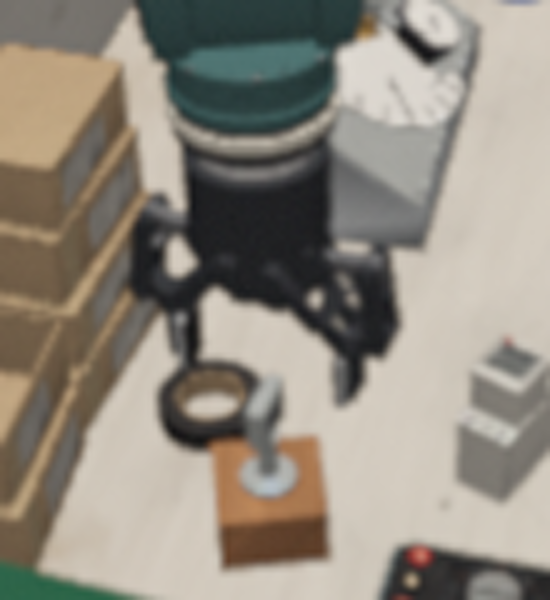

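The open fingertips at (187,360) and (345,400) sit level with or above the key's top, about 35 mm higher than the reported TCP implies. I'll correct for that.

drive_tool(plan=[0, 0, 0, 0, 0, -0.2, 1, 0, 0, 0, 0, 0, -0.34, 1, 0, 0, 0, 0, 0, -0.34, -1, 0, 0, 0, 0, 0, -0.34, -1, 0, 0, 0, 0, 0, -0.34, -1, 0, 0, 0, 0, 0, -0.34, -1, 0, 0, 0, 0, 0, -0.34, -1, 0, 0, 0, 0, 0, -0.34, -1, 0, 0, 0, 0, 0, -0.34, -1])

```text
t: 6.95
tcp_pos: [513.2, 281.7, 37.8]
orientation: [2.377, 2.055, 0.0]
force: [-0.4, 0.7, 1.0]
grip_width: 11.0
finger_force: 63.1
```

```bash
python3 - <<'E'
from h import *
f=grab('side');st=status.state(); print(st['tcp_pos'],st['grip_width'],st['force'],st['finger_force'])
P=cloud(f).reshape(-1,3); q=P[(np.linalg.norm(P[:,:2]-st['tcp_pos'][:2],axis=1)<40)&(P[:,2]>42)]
for lo in range(42,142,8):
    c=q[(q[:,2]>=lo)&(q[:,2]<lo+8)]
    if len(c): print(lo,len(c),c.mean(0).round(0),c.min(0).round(0),c.max(0).round(0))
E
```

```text
[513.15521525 281.72231286  37.78518826] 11.244131370084654 [-0.01846374 -0.66594884  1.29753859] 63.13055668026209
42 64 [511. 287.  45.] [480. 260.  42.] [539. 317.  50.]
50 10 [510. 285.  53.] [502. 280.  50.] [517. 289.  56.]
58 7 [512. 286.  61.] [508. 284.  59.] [517. 288.  64.]
66 4 [504. 289.  72.] [500. 286.  69.] [510. 291.  73.]
74 15 [512. 293.  80.] [497. 285.  76.] [531. 300.  82.]
82 28 [509. 293.  86.] [493. 282.  82.] [529. 300.  90.]
90 30 [510. 293.  94.] [493. 282.  90.] [530. 300.  98.]
98 33 [511. 291. 103.] [493. 277.  98.] [532. 300. 106.]
106 40 [512. 288. 109.] [491. 271. 106.] [527. 299. 113.]
114 45 [515. 288. 119.] [480. 270. 115.] [547. 300. 122.]
122 76 [513. 287. 126.] [480. 269. 122.] [552. 301. 130.]
130 40 [519. 287. 134.] [479. 268. 130.] [553. 301. 138.]
138 47 [519. 291. 142.] [474. 270. 138.] [552. 304. 146.]
```

```bash
cat >> h.py <<'E'
V=[519.,-193.]   # vent X,Y
def vpose(th,h,off=22.8,dx=0,dy=0):
    R=frame(-N,np.sin(th)*FX+np.cos(th)*FY)
    return tow(V[0]+dx,V[1]+dy,h)+off*N,R
E
python3 - <<'E'
from h import *
p,R=vpose(.3,85); d=delta(p,R); print(p,R.round(2).tolist()); print(d, np.linalg.norm(d[:3])*90)
E
```

```text
[ 503.93642509 -185.1073469   189.39427021] [[-0.79, 0.23, 0.57], [0.28, 0.96, 0.01], [-0.55, 0.17, -0.82]]
[-0.2728 -0.3236  0.8807 -0.0922 -4.6683  1.5161] 87.94106690847002
```

drive_tool(plan=[0, 0, 0, 0, 0, 0.3, -1, 0, 0, 0, 0, 0, 0.6, -1, 0, 0, 0, 0, 0, 1, -1])

```text
t: 7.38
tcp_pos: [512.5, 281.5, 138.0]
orientation: [-2.376, -2.054, 0.003]
force: [0.3, 0.8, -2.2]
grip_width: 11.3
finger_force: 62.7
```

drive_tool(plan=[0, 0, 0, 0, 0, 0.5, -1, 0, 0, 0, 0, 0, 1, -1])

```text
t: 7.62
tcp_pos: [512.7, 281.6, 239.1]
orientation: [-2.376, -2.055, 0.001]
force: [1.0, -0.1, -1.5]
grip_width: 11.6
finger_force: 62.7
```

drive_tool(plan=[-0.027, -0.032, 0.088, -0.01, -0.47, 0, -1, -0.055, -0.065, 0.176, -0.02, -0.94, 0, -1])

```text
t: 7.88
tcp_pos: [511.6, 186.8, 237.9]
orientation: [1.976, 2.267, 0.032]
force: [-0.4, -0.2, -0.7]
grip_width: 11.6
finger_force: 62.7
```

drive_tool(plan=[-0.027, -0.032, 0.088, -0.01, -0.47, 0, -1, -0.055, -0.065, 0.176, -0.02, -0.94, 0, -1])

```text
t: 8.12
tcp_pos: [508.8, 92.4, 237.5]
orientation: [1.571, 2.412, 0.059]
force: [0.7, -0.0, -1.4]
grip_width: 11.4
finger_force: 62.7
```

drive_tool(plan=[-0.027, -0.032, 0.088, -0.01, -0.47, 0, -1, -0.055, -0.065, 0.176, -0.02, -0.94, 0, -1])

```text
t: 8.38
tcp_pos: [506.7, -1.4, 237.7]
orientation: [1.16, 2.497, 0.084]
force: [0.7, -0.4, -1.5]
grip_width: 11.2
finger_force: 62.7
```

drive_tool(plan=[-0.027, -0.032, 0.088, -0.01, -0.47, 0, -1, -0.055, -0.065, 0.176, -0.02, -0.94, 0, -1])

```text
t: 8.62
tcp_pos: [504.6, -94.4, 237.8]
orientation: [0.756, 2.526, 0.106]
force: [1.5, 0.5, -0.5]
grip_width: 11.0
finger_force: 62.7
```

drive_tool(plan=[-0.027, -0.032, 0.088, -0.01, -0.47, 0, -1, -0.055, -0.065, 0.176, -0.02, -0.94, 0, -1, -0.055, -0.065, 0.176, -0.02, -0.94, 0, -1])

```text
t: 9.0
tcp_pos: [501.9, -191.4, 236.9]
orientation: [0.368, 2.506, 0.122]
force: [-0.6, 0.0, -2.2]
grip_width: 11.6
finger_force: 62.7
```

```bash
cat > look.py <<'E'
# key points seen in camera while held; expressed relative to predicted axis
from h import *
def keyfit(n,f):
    st=status.state(); R=Ro.from_rotvec(st['orientation']).as_matrix(); T=st['tcp_pos']
    P=cloud(f).reshape(-1,3); q=(P-T)@R   # tool coords, reported TCP
    m=(np.linalg.norm(q[:,:2],axis=1)<40)&(q[:,2]>-60)&(q[:,2]<45)
    return q[m]
if __name__=='__main__':
    st=status.state(); print(st['tcp_pos'],st['qpos'].round(2),st['force'].round(1))
    for n in('side','top'):
        f=grab(n); q=keyfit(n,f)
        for lo in range(-60,45,7):
            b=q[(q[:,2]>=lo)&(q[:,2]<lo+7)]
            if len(b): print(n,lo,len(b),b.mean(0).round(1),b.min(0).round(0),b.max(0).round(0))
E
python3 - <<'E'
from h import *
p,R=vpose(.3,85); print(delta(p,R))
E
python3 look.py
```

```text
[ 0.0006  0.0014  0.0047  0.0204  0.0634 -0.4754]
[ 501.90136575 -191.44604092  236.92964706] [-0.77 -0.09 -0.54  0.65  0.41 -0.37] [-0.6  0.  -2.2]
side -60 18 [  0.    9.1 -56.5] [-18.  -3. -60.] [ 16.  18. -53.]
side -53 19 [  0.2   9.  -49.7] [-16.  -3. -53.] [ 18.  20. -46.]
side -46 13 [  3.7   8.2 -43.8] [-16.  -0. -46.] [ 16.  15. -41.]
side -39 7 [ -0.5   8.4 -36.7] [ -9.   8. -39.] [  6.  10. -33.]
side -32 5 [ -0.2   2.2 -28. ] [ -5.  -0. -30.] [  5.   4. -26.]
side -25 5 [  1.2   1.4 -21.1] [ -3.  -4. -23.] [  4.   4. -19.]
side -18 7 [  3.    1.7 -13.6] [ -4.  -6. -17.] [  8.  15. -11.]
side -11 29 [-0.   3.6 -8.2] [-15. -10. -11.] [16. 14. -4.]
side -4 7 [ 3.7  6.7 -0.7] [-9.  3. -4.] [13. 10.  3.]
side 3 11 [-0.2  5.1  6.4] [-8.  0.  3.] [10. 11.  9.]
side 10 10 [ 0.9  2.8 15.1] [-9. -9. 12.] [ 9. 10. 17.]
side 17 4 [ 2.8  4.5 19.8] [-1.  1. 19.] [ 6.  9. 21.]
top -60 10 [ -9.8  -1.8 -57.5] [-17. -22. -60.] [ -5.  16. -54.]
top -53 10 [ -8.6   5.8 -49.8] [-18. -19. -52.] [  2.  18. -47.]
top -46 5 [ -9.9   7.3 -42. ] [-15.  -1. -44.] [ -5.  14. -40.]
top -39 2 [ -6.8   6.2 -37. ] [ -9.   3. -39.] [ -5.  10. -35.]
top -25 1 [ -4.2   2.6 -20.4] [ -4.   3. -20.] [ -4.   3. -20.]
top -18 7 [ -6.3  -2.1 -14.6] [-15.  -9. -18.] [  6.   5. -12.]
top -11 33 [-3.5  1.4 -7.3] [-15. -17. -11.] [14. 14. -4.]
top -4 3 [-2.9  8.3 -1.4] [-10.   2.  -3.] [ 4. 13.  0.]
top 3 4 [-7.9  4.5  7.3] [-12.  -3.   6.] [-2.  9.  9.]
top 10 1 [-8.4 -0.8 10.9] [-8. -1. 11.] [-8. -1. 11.]
top 17 3 [-4.1  3.9 20.9] [-8.  2. 17.] [-0.  6. 24.]
```

```bash
sed -i 's/^V=.*/V=[518.2,-191.8]/' h.py; python3 - <<'E'
from h import *
p,R=vpose(.3,46); print(delta(p,R), 'N',N.round(3),'FX',FX.round(3),'FY',FY.round(3))
E
```

```text
[-8.000e-04  9.000e-04  4.200e-03  2.306e-01  4.570e-02 -8.019e-01] N [-0.574 -0.009  0.819] FX [0.819 0.013 0.574] FY [-0.016  1.     0.   ]
```

drive_tool(plan=[0, 0, 0, 0.07, 0.046, -0.25, -1, 0, 0, 0.004, 0.15, 0.046, -0.53, -1, 0, 0, 0.004, 0.23, 0.046, -0.8, -1, 0, 0, 0.004, 0.23, 0.046, -0.8, -1])

```text
t: 9.6
tcp_pos: [525.7, -180.3, 156.0]
orientation: [0.354, 2.511, 0.131]
force: [-0.4, -0.2, -1.5]
grip_width: 11.2
finger_force: 62.6
```

```bash
cat > rel.py <<'E'
# flange (held key) centre and collar seen, in face coords
from h import *
from look import keyfit
st=status.state(); R=Ro.from_rotvec(st['orientation']).as_matrix(); foot=st['tcp_pos']+22.8*R[:,2]
print('foot',tof(foot).round(1),'force',st['force'].round(1),'torque',st['ft_torque'].round(2), 'ang',np.arctan2(R[:,1]@FX,R[:,1]@FY).round(3))
E
python3 rel.py; python3 - <<'E'
from h import *
f=grab('side');t=grab('top')
a=cv2.resize(f['pixels'][115:150,228:268,::-1],(640,560),interpolation=cv2.INTER_CUBIC)
b=cv2.resize(t['pixels'][150:180,300:330,::-1],(160,160),interpolation=cv2.INTER_CUBIC)
img=np.zeros((560,800,3),np.uint8); img[:,:640]=a; img[:160,640:]=b
cv2.imwrite('pics/ins.png',img)
for h in(31,38.5,46): print((proj(f,tow(*V,h))-[228,115])*16)
E
```

```text
foot [ 517.7 -188.4   45.1] force [-0.4 -0.2 -1.5] torque [-0.04  0.6  -0.03] ang 0.298
[[293.4866255  376.39889445]]
[[311.68991871 355.25272712]]
[[330.00523268 333.97945236]]
```

View pics/ins.png

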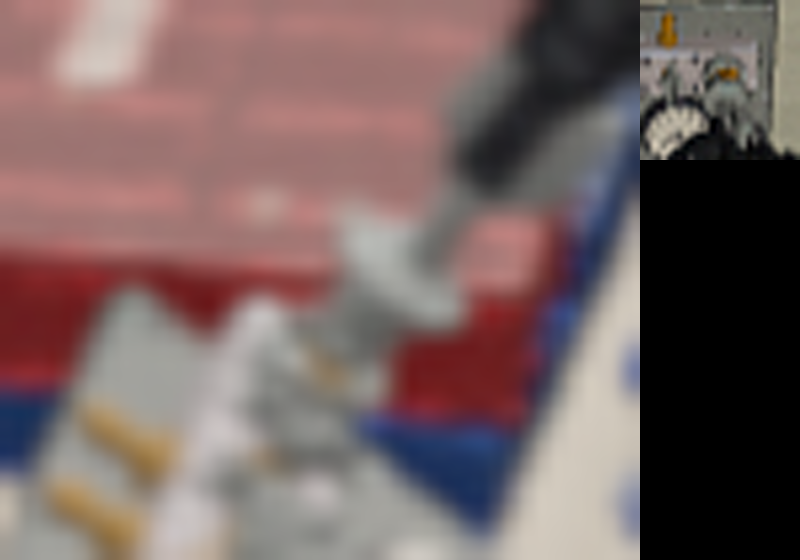

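The picture shows the foot at about (355,320) just above the collar, its axis running on through the brass at about (322,365). I'll read the settled state.

```bash
python3 rel.py; python3 - <<'E'
from h import *
from cell import status
print(status.state()['qd'].round(3),status.state()['t'])
p,R=vpose(.3,46); print(delta(p,R))
E
```

```text
foot [ 519.8 -189.9   46.7] force [ 0.2 -0.3 -0.8] torque [-0.06  0.62  0.05] ang 0.297
[-0.013 -0.012  0.014 -0.     0.004 -0.006] 9.7
[-0.0001  0.0017 -0.0027 -0.0083 -0.0181 -0.0146]
```

drive_tool(plan=[0, 0, 0, 0.009, -0.012, -0.039, -1, 0, 0, 0, 0.009, -0.012, -0.039, -1, 0, 0, 0, 0.009, -0.012, -0.039, -1, 0, 0, 0, 0.009, -0.012, -0.039, -1])

```text
t: 10.2
tcp_pos: [527.0, -184.2, 153.9]
orientation: [0.356, 2.508, 0.127]
force: [0.5, -0.2, -1.7]
grip_width: 10.9
finger_force: 62.7
```

```bash
python3 rel.py; python3 -c "
from h import *
viewer.grab_frame('top')"; python3 rel.py
```

```text
foot [ 517.7 -192.4   42.7] force [ 0.5 -0.2 -1.7] torque [-0.04  0.65 -0.02] ang 0.298
foot [ 517.6 -192.4   42.7] force [-0.2  0.6 -1.5] torque [-0.03  0.66 -0.  ] ang 0.298
```

```bash
python3 - <<'E'
from h import *
from look import keyfit
from scipy.optimize import least_squares
st=status.state(); R=Ro.from_rotvec(st['orientation']).as_matrix(); T=st['tcp_pos']
for n in('side','top'):
  acc=[]
  for i in range(3):
    f=grab(n); P=cloud(f).reshape(-1,3); q=(P-T)@R; acc.append(q)
  q=np.concatenate(acc); b=q[(q[:,2]>-9)&(q[:,2]<-1.5)&(np.linalg.norm(q[:,:2],axis=1)<26)]
  print(n,'flange',len(b),'x',np.percentile(b[:,0],[3,97]).round(1),'y',np.percentile(b[:,1],[3,97]).round(1), b.min(0).round(1),b.max(0).round(1))
  F=np.array([tof(p) for p in cloud(f).reshape(-1,3)]); 
  c=F[(abs(F[:,2]-40)<3)&(np.hypot(F[:,0]-518,F[:,1]+192)<22)]
  print(n,'collar',len(c),c.min(0).round(1),c.max(0).round(1))
  # reprojection-based: flange ring via mask? foot cylinder
  b=q[(q[:,2]>2)&(q[:,2]<18)&(np.linalg.norm(q[:,:2],axis=1)<16)]
  r=least_squares(lambda c:np.hypot(b[:,0]-c[0],b[:,1]-c[1])-9.5,[0,0],loss='soft_l1'); print(n,'foot axis in tool',len(b),r.x.round(2))
E
```

```text
side flange 63 x [-13.3  15.7] y [-9.3 17.8] [-14.1  -9.8  -9. ] [15.8 20.  -1.6]
side collar 20 [ 501.4 -210.4   37.1] [ 531.3 -176.9   42.6]
side foot axis in tool 52 [ 0.74 -0.57]
top flange 45 x [-16.  12.] y [-13.8  15.3] [-16.4 -14.2  -8.9] [13.4 16.2 -1.5]
top collar 9 [ 515.2 -207.6   37.3] [ 534.4 -180.    42.3]
top foot axis in tool 19 [-0.79  1.16]
```

drive_tool(plan=[0, 0, 0, 0.012, -0.007, -0.016, -1, 0, 0, 0, 0.024, -0.007, -0.033, -1, 0, 0, 0, 0.033, -0.007, -0.047, -1, 0, 0, 0, 0.044, -0.007, -0.063, -1, 0, 0, 0, 0.044, -0.007, -0.063, -1])

```text
t: 11.18
tcp_pos: [531.5, -184.6, 147.3]
orientation: [0.355, 2.508, 0.127]
force: [-0.0, 0.0, -2.2]
grip_width: 11.5
finger_force: 62.7
```

```bash
python3 rel.py
```

```text
foot [ 517.4 -192.9   34.7] force [-0.   0.  -2.2] torque [ 0.04  0.64 -0.02] ang 0.298
```

drive_tool(plan=[0, 0, 0, 0.011, 0, -0.016, -1, 0, 0, 0, 0.023, 0, -0.033, -1, 0, 0, 0, 0.029, 0, -0.041, -1, 0, 0, 0, 0.029, 0, -0.041, -1])

```text
t: 11.68
tcp_pos: [534.3, -184.9, 143.7]
orientation: [0.355, 2.508, 0.127]
force: [-8.7, 0.7, 7.5]
grip_width: 11.2
finger_force: 64.2
```

```bash
python3 rel.py
```

```text
foot [ 517.7 -193.2   30.1] force [-8.7  0.7  7.5] torque [0.06 1.01 0.01] ang 0.298
```

drive_tool(plan=[0.052, 0.001, -0.074, -0.004, 0, 0.006, -1, 0.103, 0.002, -0.147, -0.004, 0, 0.006, -1, 0.155, 0.002, -0.221, -0.004, 0, 0.006, -1, 0.207, 0.003, -0.295, -0.004, 0, 0.006, -1, 0.258, 0.004, -0.369, -0.004, 0, 0.006, -1, 0.31, 0.005, -0.442, -0.004, 0, 0.006, -1, 0.373, 0.006, -0.532, -0.004, 0, 0.006, -1, 0.373, 0.006, -0.532, -0.004, 0, 0.006, -1])

```text
t: 12.68
tcp_pos: [533.8, -185.6, 143.8]
orientation: [1.588, 2.075, 0.51]
force: [-1.7, -5.7, -2.6]
grip_width: 11.3
finger_force: 63.0
```

```bash
cat >> rel.py <<'E'
print('axial torque',(st['ft_torque']@R[:,2]).round(3),'axial force',(st['force']@N).round(1))
E
python3 rel.py
```

```text
foot [ 517.4 -194.    30.6] force [-1.7 -5.7 -2.6] torque [-1.13  1.23 -0.72] ang 1.321
axial torque -0.049 axial force -1.1
```

drive_tool(plan=[0.036, 0, -0.052, 0, 0, 0, -1, 0.036, 0, -0.052, 0, 0, 0, -1, 0.036, 0, -0.052, 0, 0, 0, -1])

```text
t: 13.05
tcp_pos: [533.7, -185.5, 143.8]
orientation: [1.694, 2.005, 0.543]
force: [-2.9, -4.4, -2.0]
grip_width: 11.1
finger_force: 63.0
```

```bash
python3 rel.py
```

```text
foot [ 517.3 -194.    30.6] force [-2.9 -4.4 -2. ] torque [-1.13  1.3  -0.64] ang 1.418
axial torque -0.124 axial force 0.1
```

drive_tool(plan=[0.036, 0, -0.052, 0, 0, 0, -1, 0.036, 0, -0.052, 0, 0, 0, -1, 0.036, 0, -0.052, 0, 0, 0, -1])

```text
t: 13.42
tcp_pos: [533.7, -185.5, 143.8]
orientation: [1.801, 1.927, 0.576]
force: [-2.3, -4.5, -1.4]
grip_width: 11.4
finger_force: 63.0
```

```bash
python3 rel.py
```

```text
foot [ 517.3 -193.9   30.5] force [-2.3 -4.5 -1.4] torque [-1.02  1.32 -0.65] ang 1.517
axial torque -0.056 axial force 0.2
```

drive_tool(plan=[0.036, 0, -0.052, 0, 0, 0, -1, 0.036, 0, -0.052, 0, 0, 0, -1, 0.036, 0, -0.052, 0, 0, 0, -1])

```text
t: 13.8
tcp_pos: [533.7, -185.4, 143.7]
orientation: [1.904, 1.845, 0.609]
force: [-1.7, -3.2, -2.1]
grip_width: 11.4
finger_force: 63.0
```

```bash
python3 rel.py
```

```text
foot [ 517.3 -193.9   30.5] force [-1.7 -3.2 -2.1] torque [-0.99  1.25 -0.61] ang 1.617
axial torque -0.067 axial force -0.7
```

drive_tool(plan=[0.018, 0, -0.026, 0, 0, 0, -1, 0.018, 0, -0.026, 0, 0, 0, -1, 0.018, 0, -0.026, 0, 0, 0, -1])

```text
t: 14.18
tcp_pos: [533.7, -185.4, 143.7]
orientation: [1.955, 1.802, 0.624]
force: [-3.0, -5.3, -2.0]
grip_width: 11.2
finger_force: 63.0
```

```bash
python3 rel.py
```

```text
foot [ 517.3 -193.8   30.5] force [-3.  -5.3 -2. ] torque [-1.03  1.32 -0.62] ang 1.666
axial torque -0.081 axial force 0.1
```

drive_tool(plan=[0.036, 0, -0.052, 0, 0, 0, -1, 0.036, 0, -0.052, 0, 0, 0, -1, 0.036, 0, -0.052, 0, 0, 0, -1])

```text
t: 14.55
tcp_pos: [533.7, -185.3, 143.7]
orientation: [2.054, 1.713, 0.655]
force: [-2.1, -4.7, -2.0]
grip_width: 11.3
finger_force: 63.0
```

```bash
python3 rel.py
```

```text
foot [ 517.3 -193.9   30.5] force [-2.1 -4.7 -2. ] torque [-1.    1.32 -0.6 ] ang 1.765
axial torque -0.084 axial force -0.4
```

drive_tool(plan=[0.036, 0, -0.052, 0, 0, 0, -1, 0.036, 0, -0.052, 0, 0, 0, -1, 0.036, 0, -0.052, 0, 0, 0, -1])

```text
t: 14.92
tcp_pos: [533.7, -185.2, 143.7]
orientation: [2.147, 1.62, 0.685]
force: [-2.8, -4.8, -2.6]
grip_width: 11.2
finger_force: 63.1
```

```bash
python3 rel.py
```

```text
foot [ 517.3 -193.7   30.5] force [-2.8 -4.8 -2.6] torque [-1.08  1.45 -0.58] ang 1.862
axial torque -0.152 axial force -0.5
```

drive_tool(plan=[0.036, 0, -0.052, 0, 0, 0, -1, 0.036, 0, -0.052, 0, 0, 0, -1, 0.036, 0, -0.052, 0, 0, 0, -1])

```text
t: 15.3
tcp_pos: [533.8, -184.9, 143.8]
orientation: [2.239, 1.522, 0.714]
force: [-2.0, -5.0, -2.8]
grip_width: 11.2
finger_force: 63.5
```

```bash
python3 rel.py
```

```text
foot [ 517.4 -193.4   30.5] force [-2.  -5.  -2.8] torque [-1.09  1.43 -0.52] ang 1.961
axial torque -0.203 axial force -1.1
```

drive_tool(plan=[0.036, 0, -0.052, 0, 0, 0, -1, 0.036, 0, -0.052, 0, 0, 0, -1, 0.036, 0, -0.052, 0, 0, 0, -1])

```text
t: 15.68
tcp_pos: [533.9, -184.7, 143.9]
orientation: [2.328, 1.418, 0.742]
force: [-1.5, -4.0, -3.4]
grip_width: 11.3
finger_force: 64.2
```

```bash
python3 rel.py
```

```text
foot [ 517.6 -193.3   30.5] force [-1.5 -4.  -3.4] torque [-0.97  1.41 -0.25] ang 2.06
axial torque -0.352 axial force -1.9
```

drive_tool(plan=[0.036, 0, -0.052, 0, 0, 0, -1, 0.036, 0, -0.052, 0, 0, 0, -1, 0.036, 0, -0.052, 0, 0, 0, -1])

```text
t: 16.05
tcp_pos: [534.0, -184.5, 144.0]
orientation: [2.412, 1.31, 0.769]
force: [-0.2, -1.5, -3.8]
grip_width: 11.1
finger_force: 64.6
```

```bash
python3 rel.py
```

```text
foot [ 517.8 -193.1   30.5] force [-0.2 -1.5 -3.8] torque [-0.55  1.    0.05] ang 2.16
axial torque -0.355 axial force -2.9
```

drive_tool(plan=[-0.036, 0, 0.052, 0, 0, 0, -1, -0.073, 0, 0.104, 0, 0, 0, -1, -0.073, 0, 0.104, -0.057, 0, 0.082, -1, -0.073, 0, 0.104, -0.172, -0.003, 0.246, -1, -0.073, 0, 0.104, -0.344, -0.005, 0.492, -1, -0.073, 0, 0.104, -0.574, -0.009, 0.819, -1, -0.073, 0, 0.104, -0.574, -0.009, 0.819, -1])

```text
t: 16.92
tcp_pos: [476.6, -186.4, 228.9]
orientation: [2.236, 1.516, 0.716]
force: [-0.5, 0.7, -1.6]
grip_width: 11.1
finger_force: 62.7
```

```bash
python3 look.py; python3 - <<'E'
from h import *
t,s=load('top'),load('side')
for n,f in(('top',t),('side',s)):
    im=f['pixels'].astype(int); d=im[...,0]-im[...,2]
    print(d[158:170,308:322] if n=='top' else d[131:143,241:256])
E
python3 - <<'E'
from h import *
st=status.state(); R=Ro.from_rotvec(st['orientation']).as_matrix(); y=R[:,1].copy(); y[2]=0
Rt=frame(np.array([0,0,-1.]),y); print(y,delta([514.4,281.9,260],Rt))
E
```

```text
[ 476.62332477 -186.35156883  228.90957677] [-0.81 -0.14 -0.61  0.64  0.43  1.25] [-0.5  0.7 -1.6]
side -60 20 [  8.2   0.2 -56.3] [ -1. -19. -59.] [ 17.  20. -53.]
side -53 24 [  9.4  -1.8 -49.7] [ -5. -18. -53.] [ 17.  20. -46.]
side -46 11 [  9.8   1.6 -43.2] [  3. -12. -45.] [ 16.  15. -41.]
side -39 4 [  3.9  -4.1 -36.1] [  2. -12. -37.] [  5.   4. -35.]
side -32 6 [  1.    0.2 -29.1] [ -3.  -3. -31.] [  4.   4. -26.]
side -25 9 [  1.3  -0.8 -22.1] [ -9.  -5. -25.] [  6.   4. -19.]
side -18 10 [  3.6  -2.  -13.9] [ -6.  -9. -18.] [ 10.   5. -12.]
side -11 26 [ 7.  -0.5 -9.1] [-12. -15. -11.] [17. 15. -5.]
side -4 7 [ 6.1 -1.   0.8] [ 2. -9. -1.] [12.  8.  3.]
side 3 10 [ 5.9 -1.5  6.9] [ 0. -9.  4.] [10.  8. 10.]
side 10 6 [ 4.1 -1.3 14.3] [-2. -8. 12.] [ 9. 10. 16.]
side 17 3 [ 1.7  7.1 18.8] [-0.  5. 18.] [ 4. 10. 19.]
top -60 5 [ 10.4   9.1 -56.3] [  5.  -1. -59.] [ 18.  15. -54.]
top -53 8 [ 11.2  10.  -50.1] [  4.  -1. -53.] [ 18.  20. -47.]
top -46 4 [  8.6  11.9 -43.8] [  5.   5. -46.] [ 12.  17. -40.]
top -25 5 [  7.5   4.2 -21. ] [  2.  -0. -23.] [ 17.   8. -18.]
top -1
[... 1186 characters left out ...]
 60  71  68  72  74  79  81  77  75  76  77]
 [ 68  38  16  10  19  31  30  36  55  80  89  80  78  82  86]
 [ 42  19   8   5   5   7  11  18  35  61  79  79  78  80  81]
 [ 19  10   6   4   3   7  24  30  22  35  58  75  78  79  79]
 [  9   7   6   4   4  14  45  54  20  13  31  58  77  76  78]
 [  7   7   6   3   4  15  39  50  19   5  13  44  77  79  78]
 [  7   6   5   3   3   6  16  24  15   7  15  47  81  84  84]
 [  7   6   4   2   3   2   3   6   4   2   8  34  58  71  73]
 [  8   8   7   5   2   4   3   3  -5 -34 -53 -38 -17  -4   2]
 [  8   8  11  13   7   3   3   2  -2 -21 -47 -59 -60 -59 -62]]
[ 0.75696895 -0.37047888  0.        ] [ 0.0148  0.3933 -0.0466  0.3773  4.6761  0.3383]
```

drive_tool(plan=[0.001, 0.039, -0.005, 0.03, 0.47, 0.04, -1, 0.003, 0.079, -0.009, 0.075, 0.935, 0.07, -1])

```text
t: 17.27
tcp_pos: [483.7, -91.3, 232.0]
orientation: [2.339, 1.556, 0.583]
force: [0.9, -0.4, -1.5]
grip_width: 11.0
finger_force: 62.7
```

drive_tool(plan=[0.001, 0.039, -0.005, 0.03, 0.47, 0.04, -1, 0.003, 0.079, -0.009, 0.075, 0.935, 0.07, -1])

```text
t: 17.52
tcp_pos: [491.4, 3.5, 239.2]
orientation: [2.427, 1.593, 0.446]
force: [0.9, -1.8, -1.9]
grip_width: 10.8
finger_force: 62.7
```

drive_tool(plan=[0.001, 0.039, -0.005, 0.03, 0.47, 0.04, -1, 0.003, 0.079, -0.009, 0.075, 0.935, 0.07, -1])

```text
t: 17.77
tcp_pos: [498.9, 97.3, 246.1]
orientation: [2.513, 1.624, 0.302]
force: [0.6, -0.9, -1.2]
grip_width: 11.1
finger_force: 62.7
```

drive_tool(plan=[0.001, 0.039, -0.005, 0.03, 0.47, 0.04, -1, 0.003, 0.079, -0.009, 0.075, 0.935, 0.07, -1])

```text
t: 18.02
tcp_pos: [506.4, 190.8, 252.8]
orientation: [2.593, 1.649, 0.151]
force: [0.5, 0.4, -1.5]
grip_width: 11.2
finger_force: 62.7
```

drive_tool(plan=[0.001, 0.039, -0.005, 0.03, 0.47, 0.04, -1, 0.003, 0.079, -0.009, 0.075, 0.935, 0.07, -1, 0.003, 0.079, -0.009, 0.075, 0.935, 0.07, -1, 0.003, 0.079, -0.009, 0.075, 0.935, 0.07, -1, 0.003, 0.079, -0.009, 0.075, 0.935, 0.07, -1, 0.003, 0.079, -0.009, 0.075, 0.935, 0.07, -1])

```text
t: 18.77
tcp_pos: [513.9, 281.2, 261.3]
orientation: [-2.662, -1.663, 0.002]
force: [0.5, -0.8, -0.9]
grip_width: 11.1
finger_force: 62.7
```

```bash
python3 look.py | grep -v " -[65]"; python3 - <<'E'
from h import *
from scipy.optimize import least_squares
st=status.state(); R=Ro.from_rotvec(st['orientation']).as_matrix(); y=R[:,1].copy(); y[2]=0; print(st['tcp_pos'],st['qd'].round(3))
Rt=frame(np.array([0,0,-1.]),y); print(delta([514.4,281.9,85],Rt))
for n in('side','top'):
    q=(cloud(load(n)).reshape(-1,3)-st['tcp_pos'])@R
    b=q[(q[:,2]>2)&(q[:,2]<20)&(np.hypot(q[:,0],q[:,1])<18)]
    r=least_squares(lambda c:np.hypot(b[:,0]-c[0],b[:,1]-c[1])-9.5,[0,0],loss='soft_l1'); print(n,len(b),r.x, R[:2,:2]@r.x)
E
```

```text
[513.87819833 281.18713208 261.25785451] [0.36 0.37 0.28 1.48 0.   2.38] [ 0.5 -0.8 -0.9]
side -39 7 [  6.7 -12.3 -37.5] [  1. -14. -39.] [ 11.  -9. -35.]
side -32 7 [  3.   -1.6 -28.2] [  0.  -7. -31.] [  4.   3. -25.]
side -25 13 [  3.   -2.9 -21.9] [ -2.  -7. -25.] [  6.   3. -18.]
side -11 69 [ 2.9 -4.4 -7.1] [-17. -17. -11.] [15. 14. -4.]
side -4 5 [ 8.9 -8.7 -1.8] [  5. -16.  -3.] [14. -1.  3.]
side 17 9 [ 4.7 -3.3 19.2] [ 1. -9. 18.] [ 8.  5. 21.]
[513.97333169 281.37531344 261.22927198] [ 0.003  0.003  0.005  0.002 -0.001 -0.   ]
[-1.2000e-03 -1.8000e-03  0.0000e+00  4.3000e-03  5.2000e-03 -1.7623e+00]
side 34 [-1.3708775  -0.64986825] [-1.18479108 -0.94757668]
top 0 [0. 0.] [0. 0.]
```

drive_tool(plan=[0, 0, 0, 0.004, 0.006, -0.5, -1, 0, 0, 0, 0.004, 0.006, -1, -1])

```text
t: 19.12
tcp_pos: [514.7, 282.3, 160.1]
orientation: [-2.661, -1.664, 0.0]
force: [0.8, 0.0, -2.1]
grip_width: 11.2
finger_force: 62.7
```

drive_tool(plan=[0, 0, 0, 0, 0, -0.4, -1, 0, 0, 0, 0, 0, -0.75, -1, 0, 0, 0, 0, 0, -0.93, -1, 0, 0, 0, 0, 0, -0.93, -1, 0, 0, 0, 0, 0, -0.93, -1, 0, 0, 0, 0, 0, -0.93, -1])

```text
t: 19.88
tcp_pos: [515.0, 282.6, 68.9]
orientation: [-2.661, -1.664, 0.001]
force: [-0.1, -0.5, -0.8]
grip_width: 11.3
finger_force: 62.6
```

```bash
cat > blk.py <<'E'
from h import *
from scipy.optimize import least_squares
st=status.state(); T=st['tcp_pos']; print(T,st['force'].round(1))
for n in('side','top'):
    f=grab(n); P=cloud(f).reshape(-1,3); z0=T[2]-22.8
    b=P[(P[:,2]>z0+3)&(P[:,2]<z0+22)&(np.hypot(P[:,0]-T[0],P[:,1]-T[1])<17)]
    if len(b)>4:
        r=least_squares(lambda c:np.hypot(b[:,0]-c[0],b[:,1]-c[1])-9.5,T[:2],loss='soft_l1'); print(n,'foot',len(b),r.x.round(1))
    b=P[(abs(P[:,2]-z0-27)<4.5)&(np.hypot(P[:,0]-T[0],P[:,1]-T[1])<25)]; print(n,'flange',len(b),b.min(0).round(1),b.max(0).round(1))
    b=P[(abs(P[:,2]-40)<3)&(np.hypot(P[:,0]-514,P[:,1]-282)<50)]; print('block',cv2.minAreaRect(b[:,:2].astype(np.float32)))
E
python3 blk.py
```

```text
[515.0403122  282.64868836  68.88013571] [-0.1 -0.5 -0.8]
side foot 22 [514.2 282.2]
side flange 54 [497.9 269.4  70.8] [528.5 298.5  77.6]
block ((513.8795776367188, 282.491943359375), (63.91852569580078, 66.36936950683594), 19.438100814819336)Traceback (most recent call last):
  File "blk.py", line 9, in <module>
    b=P[(abs(P[:,2]-z0-27)<4.5)&(np.hypot(P[:,0]-T[0],P[:,1]-T[1])<25)]; print(n,'flange',len(b),b.min(0).round(1),b.max(0).round(1))
                                                                                                 ~~~~~^^^
    return umr_minimum(a, axis, None, out, keepdims, initial, where)
ValueError: zero-size array to reduction operation minimum which has no identity
```

drive_tool(plan=[0, 0, 0, -0.003, -0.004, -0.05, -1, 0, 0, 0, -0.003, -0.004, -0.11, -1, 0, 0, 0, -0.003, -0.004, -0.17, -1, 0, 0, 0, -0.003, -0.004, -0.23, -1, 0, 0, 0, -0.003, -0.004, -0.28, -1, 0, 0, 0, -0.003, -0.004, -0.3, -1, 0, 0, 0, -0.003, -0.004, -0.3, -1])

```text
t: 20.85
tcp_pos: [514.2, 282.1, 37.9]
orientation: [-2.661, -1.664, 0.003]
force: [1.1, 0.4, -2.0]
grip_width: 11.2
finger_force: 62.7
```

drive_tool(plan=[0, 0, 0, 0, 0, -0.01, -1, 0, 0, 0, 0, 0, -0.02, -1, 0, 0, 0, 0, 0, -0.02, -1])

```text
t: 21.22
tcp_pos: [514.6, 282.2, 37.6]
orientation: [-2.661, -1.665, 0.0]
force: [-7.4, -3.1, 23.3]
grip_width: 11.1
finger_force: 66.2
```

drive_tool(plan=[0, 0, 0, 0, 0, 0.015, -1, 0, 0, 0, 0, 0, 0.015, 0.2, 0, 0, 0, 0, 0, 0.015, 0.2, 0, 0, 0, 0, 0, 0.015, 0.2, 0, 0, 0, 0, 0, 0.015, 0.2, 0, 0, 0, 0, 0, 0.2, 0.2, 0, 0, 0, 0, 0, 0.6, 0.2, 0, 0, 0, 0, 0, 1, 0.2])

```text
t: 22.22
tcp_pos: [513.9, 282.0, 136.9]
orientation: [-2.661, -1.664, 0.004]
force: [0.4, 0.1, 0.3]
grip_width: 51.2
finger_force: 0.0
```

drive_tool(plan=[0, 0, 0, 0, 0, 0.5, -0.2, 0, 0, 0, 0, 0, 1, -0.2, 0, 0, 0, 0, 0, 1, -0.2, 0, 0, 0, 0, 0, 1, -0.2])

```text
t: 22.72
tcp_pos: [514.0, 282.0, 235.3]
orientation: [-2.661, -1.664, 0.004]
force: [-1.2, 0.7, -1.0]
grip_width: 33.9
finger_force: 0.0
```

```bash
python3 - <<'E'
from h import *
for n in('side','top'):
    f=grab(n); P=cloud(f).reshape(-1,3)
    b=P[(P[:,2]>84)&(P[:,2]<125)&(np.hypot(P[:,0]-514,P[:,1]-282)<32)]
    if len(b): print(n,'wing',len(b),b.min(0).round(1),b.max(0).round(1),np.percentile(b[:,2],95))
    b=P[(P[:,2]>41)&(P[:,2]<50)&(np.hypot(P[:,0]-514,P[:,1]-282)<25)]
    if len(b): print(n,'flange',len(b),b.min(0).round(1),b.max(0).round(1),np.median(b[:,2]))
# lever direction in face coords, from black sleeve, hub
for n in('top','side'):
    f=load(n); im=f['pixels'].astype(int)
    P=cloud(f); F=np.stack([P@FX,P@FY,P@N-D0],-1)
    m=(im.sum(2)<130)&(F[...,2]>50)&(F[...,2]<64)&(np.hypot(F[...,0]-519,F[...,1]+80)<70)
    q=F[m]; 
    if len(q)>3:
        w,v=np.linalg.eigh(np.cov(q[:,:2].T)); print(n,len(q),q.mean(0).round(1),v[:,1].round(2),np.sqrt(12*w).round(1))
st=status.state(); print(st['tcp_pos'],st['grip_width'])
E
```

```text
side wing 98 [502.2 264.7  84. ] [524.4 299.1 109.4] 108.1601872479265
side flange 73 [492.  257.3  41.2] [538.  303.4  49.7] 44.064798255792994
top flange 2 [514.9 258.2  41.6] [522.9 261.9  45. ] 43.25158343552323
top 23 [479.7 -69.4  58.9] [-0.94  0.34] [13.7 32.2]
side 13 [476.5 -65.   57.8] [-0.98  0.21] [10.9 31. ]
[513.64164337 281.87444686 234.61698641] 34.12700844816252
```

```bash
cat >> h.py <<'E'
HUB=[519.,-79.5]
def lpose(phi,h,r=42,hub=HUB):   # grasp point at height h over face on lever radius r
    R=frame(-N,np.sin(phi)*FX+np.cos(phi)*FY)
    return tow(hub[0]-r*np.cos(phi),hub[1]+r*np.sin(phi),h)-54.2*N,R
E
python3 - <<'E'
from h import *
p,R=lpose(.27,130); d=delta(p,R); print(p,d,np.linalg.norm(d[:3])*90)
E
```

```text
[487.17600633 -60.65253409 139.96396119] [-0.3359 -0.289   1.0882 -0.2647 -3.4253 -0.9465] 105.74632525530143
```

drive_tool(plan=[-0.028, -0.024, 0.09, -0.02, -0.29, 0, -0.2, -0.056, -0.048, 0.18, -0.04, -0.58, 0, -0.2, -0.084, -0.072, 0.272, -0.066, -0.856, 0, -0.2])

```text
t: 23.2
tcp_pos: [507.1, 195.5, 234.6]
orientation: [2.123, 2.081, 0.032]
force: [0.8, 0.5, 0.8]
grip_width: 33.7
finger_force: 0.0
```

drive_tool(plan=[-0.028, -0.024, 0.09, -0.02, -0.29, 0, -0.2, -0.056, -0.048, 0.18, -0.04, -0.58, 0, -0.2, -0.084, -0.072, 0.272, -0.066, -0.856, 0, -0.2])

```text
t: 23.58
tcp_pos: [500.3, 110.0, 234.8]
orientation: [1.535, 2.353, 0.065]
force: [0.3, 0.4, 0.2]
grip_width: 34.2
finger_force: 0.0
```

drive_tool(plan=[-0.028, -0.024, 0.09, -0.02, -0.29, 0, -0.2, -0.056, -0.048, 0.18, -0.04, -0.58, 0, -0.2, -0.084, -0.072, 0.272, -0.066, -0.856, 0, -0.2])

```text
t: 23.95
tcp_pos: [493.5, 24.7, 234.8]
orientation: [0.924, 2.495, 0.093]
force: [0.6, -0.0, -0.1]
grip_width: 34.2
finger_force: 0.0
```

drive_tool(plan=[-0.028, -0.024, 0.09, -0.02, -0.29, -0.1, -0.2, -0.056, -0.048, 0.18, -0.04, -0.58, -0.3, -0.2, -0.084, -0.072, 0.272, -0.066, -0.856, -0.5, -0.2, -0.084, -0.072, 0.272, -0.066, -0.856, -0.5, -0.2, -0.084, -0.072, 0.272, -0.066, -0.856, -0.5, -0.2])

```text
t: 24.58
tcp_pos: [487.5, -60.2, 185.6]
orientation: [0.326, 2.517, 0.115]
force: [0.2, 0.2, 0.1]
grip_width: 34.2
finger_force: 0.0
```

```bash
python3 - <<'E'
from h import *
st=status.state(); print(st['tcp_pos'],st['qpos'].round(2),st['grip_width'])
p,R=lpose(.27,85); print(delta(p,R))
for n in('side','top'):
    f=grab(n); T=st['tcp_pos']; Rr=Ro.from_rotvec(st['orientation']).as_matrix(); q=(cloud(f).reshape(-1,3)-T)@Rr
    b=q[(abs(q[:,0])<16)&(abs(q[:,1])<45)&(q[:,2]>-75)&(q[:,2]<-25)]
    for s in(-1,1):
        c=b[s*b[:,1]>0]; print(n,s,len(c),c.min(0).round(1),c.max(0).round(1)) if len(c) else 0
E
```

```text
[487.54634179 -60.21153478 185.59368298] [-0.47 -0.19 -0.78  0.43  0.27 -0.13] 34.23871030591401
[-1.200e-03 -1.800e-03  1.600e-03  2.544e-01 -4.000e-04 -8.249e-01]
side -1 6 [ 10.4 -21.  -67.9] [ 11.8 -16.1 -36.7]
side 1 63 [-10.   14.7 -74.8] [ 11.7  34.2 -36.2]
top -1 28 [-14.6 -29.3 -74.5] [ 13.4 -13.  -43. ]
top 1 18 [-15.5  18.9 -64.2] [  0.5  32.5 -38.6]
```

drive_tool(plan=[0, 0, 0, 0.1, 0, -0.35, -0.2, 0, 0, 0, 0.2, 0, -0.65, -0.2, 0, 0, 0, 0.254, 0, -0.825, -0.2, 0, 0, 0, 0.254, 0, -0.825, -0.2])

```text
t: 25.18
tcp_pos: [513.0, -58.8, 102.4]
orientation: [0.32, 2.518, 0.116]
force: [-0.7, -0.6, -0.7]
grip_width: 33.9
finger_force: 0.0
```

drive_tool(plan=[0, 0, 0, 0.05, 0, -0.07, -0.2, 0, 0, 0, 0.1, 0.001, -0.14, -0.2, 0, 0, 0, 0.143, 0.002, -0.204, -0.2, 0, 0, 0, 0.143, 0.002, -0.204, -0.2, 0, 0, 0, 0.143, 0.002, -0.204, -0.2])

```text
t: 25.8
tcp_pos: [527.4, -60.1, 83.0]
orientation: [0.322, 2.516, 0.114]
force: [-0.5, 0.6, 0.2]
grip_width: 34.0
finger_force: 0.0
```

```bash
cat > lev.py <<'E'
from h import *
st=status.state(); R=Ro.from_rotvec(st['orientation']).as_matrix(); g=tof(st['tcp_pos']-54.2*R[:,2])
print('grasp',g.round(1),'phi tool',np.arctan2(R[:,1]@FX,R[:,1]@FY).round(3),'rad',np.hypot(HUB[0]-g[0],HUB[1]-g[1]).round(1),'pos angle',np.arctan2(g[1]-HUB[1],HUB[0]-g[0]).round(3),'F',st['force'].round(1),'w',st['grip_width'],'ff',st['finger_force'])
E
python3 lev.py
```

```text
grasp [478.9 -68.4  60.2] phi tool 0.27 rad 41.6 pos angle 0.269 F [-0.5  0.6  0.2] w 33.96651372986731 ff 0.0
```

Straddling the sleeve, so I'll close.

drive_tool(plan=[0, 0, 0, 0, 0, 0, -1, 0, 0, 0, 0, 0, 0, -1, 0, 0, 0, 0, 0, 0, -1, 0, 0, 0, 0, 0, 0, -1, 0, 0, 0, 0, 0, 0, -1], newtons=30)

```text
t: 26.42
tcp_pos: [527.1, -60.9, 83.0]
orientation: [0.324, 2.516, 0.112]
force: [-5.8, -5.2, 3.2]
grip_width: 16.6
finger_force: 29.0
```

```bash
python3 lev.py; python3 - <<'E'
from h import *
# increments: turn about -N and shift along arc about hub from current grasp point
st=status.state(); R=Ro.from_rotvec(st['orientation']); g=tof(st['tcp_pos']-54.2*R.as_matrix()[:,2])
hub=tow(*HUB,0)
for dphi in np.linspace(.515/5,.515,5):
    Q=Ro.from_rotvec(-N*dphi); p=Q.apply(st['tcp_pos']-hub)+hub
    print(np.r_[-N*dphi/(np.pi/2),(p-st['tcp_pos'])/100].round(3).tolist())
E
```

```text
grasp [478.7 -69.1  60.5] phi tool 0.271 rad 41.7 pos angle 0.253 F [-5.8 -5.2  3.2] w 16.622353253935998 ff 29.04628162505105
[0.038, 0.001, -0.054, 0.01, 0.041, 0.007]
[0.075, 0.001, -0.107, 0.023, 0.081, 0.017]
[0.113, 0.002, -0.161, 0.04, 0.119, 0.029]
[0.15, 0.002, -0.215, 0.059, 0.154, 0.043]
[0.188, 0.003, -0.269, 0.082, 0.187, 0.059]
```

drive_tool(plan=[0.038, 0.001, -0.054, 0.01, 0.041, 0.007, -1, 0.075, 0.001, -0.107, 0.023, 0.081, 0.017, -1, 0.113, 0.002, -0.161, 0.04, 0.119, 0.029, -1, 0.15, 0.002, -0.215, 0.059, 0.154, 0.043, -1, 0.188, 0.003, -0.269, 0.082, 0.187, 0.059, -1, 0.188, 0.003, -0.269, 0.082, 0.187, 0.059, -1, 0.188, 0.003, -0.269, 0.082, 0.187, 0.059, -1])

```text
t: 27.3
tcp_pos: [536.2, -43.4, 89.7]
orientation: [0.964, 2.372, 0.311]
force: [-2.4, -12.9, 3.3]
grip_width: 16.6
finger_force: 34.2
```

```bash
python3 lev.py
```

```text
grasp [490.1 -51.6  60.5] phi tool 0.787 rad 40.2 pos angle 0.766 F [ -2.4 -12.9   3.3] w 16.569175193295784 ff 34.221108115743846
```

drive_tool(plan=[0, 0, 0, 0, 0, 0, -0.2, 0, 0, 0, 0, 0, 0, -0.2, 0, 0, 0, 0, 0, 0, -0.2, 0, 0, 0, -0.1, -0.001, 0.14, -0.2, 0, 0, 0, -0.3, -0.005, 0.45, -0.2, 0, 0, 0, -0.574, -0.009, 0.82, -0.2])

```text
t: 28.05
tcp_pos: [477.4, -41.9, 171.2]
orientation: [0.962, 2.377, 0.316]
force: [0.2, 0.7, 1.4]
grip_width: 34.1
finger_force: 0.0
```

drive_tool(plan=[0, 0, 0, -0.5, 0, 0.3, -0.2, 0, 0, 0, -1, 0, 0.6, -0.2, 0, 0, 0, -1, 0, 0.6, -0.2])

```text
t: 28.42
tcp_pos: [377.0, -43.0, 233.2]
orientation: [0.963, 2.37, 0.312]
force: [0.0, -0.4, 0.3]
grip_width: 33.9
finger_force: 0.0
```

```bash
cat > mark.py <<'E'
from h import *
t,s=grab('top'),grab('side')
# rectify the scale region into face coords at plate height for marks: 0.5 mm/px; X up, Y left
def rect(f,h,hub=HUB,S=4):
    W=120; g=np.arange(0,W*S)/S
    Y=hub[1]+95-g[None,:]; X=hub[0]+25-g[:,None]
    Y,X=np.broadcast_arrays(Y,X); P=X[...,None]*FX+Y[...,None]*FY+(D0+h)*N
    uv=proj(f,P.reshape(-1,3)).reshape(*X.shape,2).astype(np.float32)
    return cv2.remap(np.ascontiguousarray(f['pixels'][...,::-1]),uv[...,0],uv[...,1],cv2.INTER_CUBIC)
rows=[]
for f in(t,s):
    rows.append(rect(f,34.5,S=3)); 
a=np.hstack([cv2.resize(rect(t,34.5),(400,400)),cv2.resize(rect(s,34.5),(400,400))])
cv2.imwrite('pics/mark.png',a)
E
python3 mark.py; python3 - <<'E'
from h import *
for n in('top','side'):
    f=load(n); im=f['pixels'].astype(int)
    P=cloud(f); F=np.stack([P@FX,P@FY,P@N-D0],-1)
    m=(im.sum(2)<130)&(F[...,2]>50)&(F[...,2]<64)&(np.hypot(F[...,0]-519,F[...,1]+80)<70)
    q=F[m]
    if len(q)>3:
        w,v=np.linalg.eigh(np.cov(q[:,:2].T)); print(n,len(q),q.mean(0).round(1),np.arctan2(abs(v[1,1]),abs(v[0,1])).round(3),np.sqrt(12*w).round(1))
E
```

```text
top 26 [491.7 -50.1  57.1] 0.878 [13.9 38.3]
side 8 [495.1 -55.3  58.5] 1.124 [11.4 17.5]
```

View pics/mark.png

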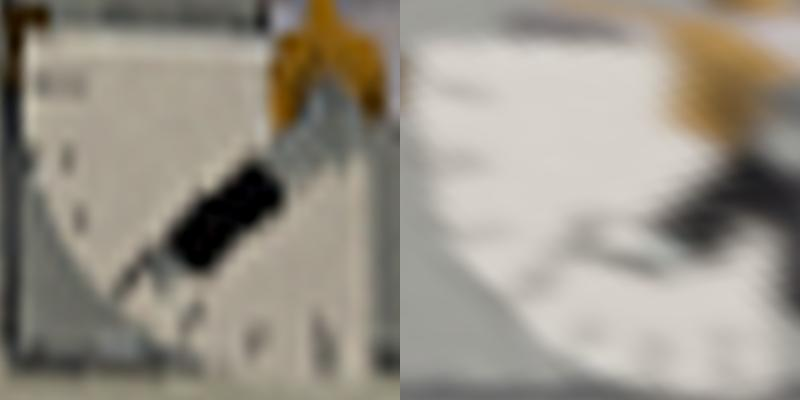

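The left (top-view) panel shows the sleeve centred at (227,217) with the pointer ending near (163,285). The long mark runs from (150,252) to (118,298), and the short marks around it are usable. The lever is close to the mark, so I'll measure it more finely.

```bash
cat > fine.py <<'E'
from h import *
from mark import rect
from scipy.optimize import least_squares
t=load('top'); S=10
g=cv2.cvtColor(rect(t,34.5,S=S),cv2.COLOR_BGR2GRAY).astype(float)
xy=lambda c,r:(HUB[0]+25-r/S, HUB[1]+95-c/S)
bg=cv2.medianBlur(g.clip(0,255).astype(np.uint8),151).astype(float)
d=(bg-g); 
def cen(r0,c0,w=4.0):   # dark centroid near face X,Y
    c=int((HUB[1]+95-c0)*S); r=int((HUB[0]+25-r0)*S); k=int(w*S)
    p=d[max(r-k,0):r+k,max(c-k,0):c+k].clip(15,None)-15; rr,cc=np.mgrid[max(r-k,0):max(r-k,0)+p.shape[0],max(c-k,0):max(c-k,0)+p.shape[1]]
    return np.array(xy((p*cc).sum()/p.sum(),(p*rr).sum()/p.sum())),p.sum()
pts={}
for a,(c,r) in {0:(322,345),15:(255,340),30:(192,318),60:(80,220),75:(68,158),90:(62,85),45:(134,275)}.items():
    q=cen(HUB[0]+25-r/3.333,HUB[1]+95-c/3.333); pts[a]=q[0]; print(a,q[0].round(1),int(q[1]))
A=[15,30,60,75]
def res(h): return [ (pts[a][0]-h[0])*np.sin(np.radians(a))+(pts[a][1]-h[1])*np.cos(np.radians(a)) for a in A]
s=least_squares(res,HUB); h=s.x; print('scale hub',h.round(2),np.round(s.fun,2))
for a in pts: v=h-pts[a]; print(a,np.degrees(np.arctan2(-v[1],v[0])).round(1),np.hypot(*v).round(1),end='; ')
b=cv2.cvtColor(rect(t,58,S=S),cv2.COLOR_BGR2GRAY); m=(b<60).astype(np.uint8)
n,l,st,cc=cv2.connectedComponentsWithStats(m)
for i in range(1,n):
    if st[i,4]>20000:
        R=cv2.minAreaRect(np.argwhere(l==i)[:,::-1].astype(np.float32)); c=np.array(xy(*cc[i])); v=h-c
        print('\nsleeve',c.round(1),st[i,4]/100,R[1],R[2],'phi about scale hub',np.degrees(np.arctan2(-v[1],v[0])).round(1),np.hypot(*v).round(1))
E
sed -i 's/^t,s=grab.*/t,s=load("top"),load("side")/' mark.py; python3 fine.py
```

```text
0 [440.4 -81.7] 69482
15 [442.  -60.9] 58041
30 [449.3 -42.6] 67528
60 [478.2  -8.6] 48120
75 [496.4  -4.8] 48064
90 [518.5  -3.2] 4719
45 [461.3 -23.7] 73276
scale hub [518.2  -81.46] [ 0.12 -0.8   1.77 -1.21]
0 -0.2 77.8; 15 15.1 78.9; 30 29.4 79.1; 60 61.2 83.1; 75 74.1 79.7; 90 90.2 78.2; 45 45.4 81.1; 
sleeve [492.5 -50. ] 537.55 (169.6652374267578, 378.9118957519531) 48.793060302734375 phi about scale hub 50.7 40.6
```

drive_tool(plan=[0, 0, 0, 0.5, 0, -0.3, -0.2, 0, 0, 0, 1, 0, -0.6, -0.2, 0, 0, 0, 1, 0, -0.6, -0.2])

```text
t: 28.9
tcp_pos: [479.6, -40.4, 166.4]
orientation: [0.961, 2.383, 0.318]
force: [-0.4, -0.1, 0.2]
grip_width: 34.1
finger_force: 0.0
```

drive_tool(plan=[0, 0, 0, 0.28, 0.004, -0.4, -0.2, 0, 0, 0, 0.45, 0.007, -0.64, -0.2, 0, 0, 0, 0.574, 0.009, -0.82, -0.2, 0, 0, 0, 0.574, 0.009, -0.82, -0.2])

```text
t: 29.4
tcp_pos: [535.1, -40.5, 87.0]
orientation: [0.962, 2.379, 0.316]
force: [-0.2, -0.0, 1.5]
grip_width: 34.5
finger_force: 0.0
```

```bash
python3 lev.py
```

```text
grasp [487.9 -49.   59. ] phi tool 0.785 rad 43.5 pos angle 0.775 F [-0.2 -0.   1.5] w 34.51399980304416 ff 0.0
```

drive_tool(plan=[0, 0, 0, 0, 0, 0, -1, 0, 0, 0, 0, 0, 0, -1, 0, 0, 0, 0, 0, 0, -1, 0, 0, 0, 0, 0, 0, -1, 0, 0, 0, 0, 0, 0, -1])

```text
t: 30.02
tcp_pos: [534.8, -41.5, 88.8]
orientation: [0.963, 2.376, 0.315]
force: [-8.6, -1.9, 0.4]
grip_width: 16.5
finger_force: 30.0
```

```bash
python3 lev.py; python3 -c "
from h import *
d=-(np.sin(.8)*FX+np.cos(.8)*FY)*2.2/100; print(d.round(4), (N*.05/(np.pi/2)).round(4))"
```

```text
grasp [488.6 -49.9  60.6] phi tool 0.786 rad 42.4 pos angle 0.772 F [-8.6 -1.9  0.4] w 16.514516119647993 ff 29.96774711413309
[-0.0127 -0.0155 -0.0091] [-0.0183 -0.0003  0.0261]
```

drive_tool(plan=[-0.009, 0, 0.013, -0.011, -0.014, -0.008, -1, -0.018, 0, 0.026, -0.022, -0.027, -0.016, -1, -0.018, 0, 0.026, -0.022, -0.027, -0.016, -1, -0.018, 0, 0.026, -0.022, -0.027, -0.016, -1])

```text
t: 30.52
tcp_pos: [533.0, -43.6, 87.5]
orientation: [0.901, 2.396, 0.298]
force: [-5.0, 2.1, 1.2]
grip_width: 16.7
finger_force: 28.5
```

```bash
python3 lev.py
```

```text
grasp [486.3 -52.1  60.6] phi tool 0.736 rad 42.7 pos angle 0.697 F [-5.   2.1  1.2] w 16.681434197397277 ff 28.512924270607414
```

drive_tool(plan=[0, 0, 0, 0, 0, 0, -0.2, 0, 0, 0, 0, 0, 0, -0.2, 0, 0, 0, 0, 0, 0, -0.2, 0, 0, 0, -0.1, -0.001, 0.14, -0.2, 0, 0, 0, -0.3, -0.005, 0.45, -0.2, 0, 0, 0, -0.574, -0.009, 0.82, -0.2])

```text
t: 31.28
tcp_pos: [475.4, -44.8, 169.8]
orientation: [0.901, 2.397, 0.297]
force: [-1.2, -0.8, -0.2]
grip_width: 34.2
finger_force: 0.0
```

drive_tool(plan=[0, 0, 0, -0.5, 0, 0.3, -0.2, 0, 0, 0, -1, 0, 0.6, -0.2, 0, 0, 0, -1, 0, 0.6, -0.2])

```text
t: 31.65
tcp_pos: [374.9, -46.0, 231.7]
orientation: [0.903, 2.39, 0.293]
force: [1.0, -0.0, 0.8]
grip_width: 34.5
finger_force: 0.0
```

```bash
python3 - <<'E'
from h import *
grab('top');grab('side')
f=load('top'); im=f['pixels'].astype(int)
P=cloud(f); F=np.stack([P@FX,P@FY,P@N-D0],-1)
m=(im.sum(2)<130)&(F[...,2]>50)&(F[...,2]<64)&(np.hypot(F[...,0]-519,F[...,1]+80)<70)
q=F[m]; w,v=np.linalg.eigh(np.cov(q[:,:2].T)); print(len(q),q.mean(0).round(1),np.degrees(np.arctan2(abs(v[1,1]),abs(v[0,1]))).round(1))
E
python3 fine.py; python3 - <<'E'
from h import *
from mark import rect
t=load('top')
a=np.hstack([cv2.resize(rect(t,34.5),(400,400)),cv2.resize(rect(t,54),(400,400))])
b=np.zeros((600,800,3),np.uint8); b[:400]=a
f=load('side'); b[400:600,:300]=cv2.resize(f['pixels'][205:245,190:250,::-1],(300,200),interpolation=cv2.INTER_CUBIC)
b[400:600,320:640]=cv2.resize(t['pixels'][145:195,255:335,::-1],(320,200),interpolation=cv2.INTER_CUBIC)
cv2.imwrite('pics/fin.png',b)
E
```

```text
22 [492.7 -53.3  57.7] 44.7
0 [440.4 -81.7] 72849
15 [441.8 -60.9] 58884
30 [448.8 -41.5] 21293
60 [478.3  -8.7] 48348
75 [496.3  -4.7] 45190
90 [518.7  -1.8] 4979
45 [461.2 -23.5] 70004
scale hub [518.09 -81.11] [-0.24 -0.34  1.72 -1.3 ]
0 -0.5 77.7; 15 14.8 78.9; 30 29.8 79.9; 60 61.2 82.7; 75 74.1 79.5; 90 90.4 79.3; 45 45.4 81.0; 
sleeve [490.6 -51.4] 557.83 (176.10964965820312, 379.38616943359375) 44.438297271728516 phi about scale hub 47.2 40.5
```

View pics/fin.png

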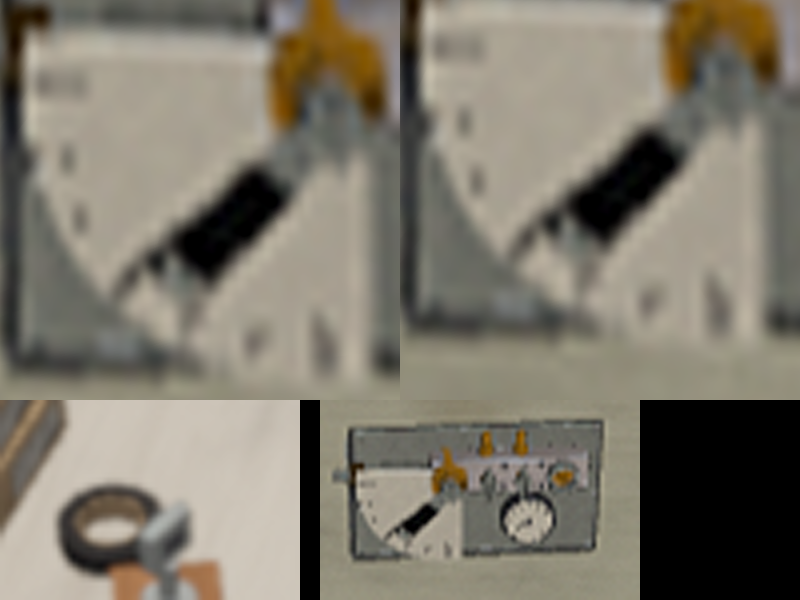

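```bash
python3 - <<'E'
from h import *
from scipy.optimize import minimize
t=load('top'); u0,v0,w,h=272,164,24,24; S=16
g=t['pixels'][v0:v0+h,u0:u0+w].astype(float).sum(2)/3
def model(p):
    X,Y,ph,bl=p; L=np.array([-np.cos(ph),np.sin(ph)]); T=np.array([np.sin(ph),np.cos(ph)]); P=[]
    for r in(24,62):
        for s in(-8.5,8.5):
            for hh in(49,59):
                q=np.array([X,Y])+r*L+s*T; P.append(tow(q[0],q[1],hh))
    uv=((proj(t,P)-[u0,v0]+.5)*S).astype(np.float32); m=np.zeros((h*S,w*S),np.float32)
    cv2.fillConvexPoly(m,cv2.convexHull(np.round(uv).astype(np.int32)),1.0)
    return cv2.resize(cv2.GaussianBlur(m,(0,0),max(bl,.05)*S),(w,h),interpolation=cv2.INTER_AREA)
bgd=np.where(g>100,185,g)
obs=np.clip((150-g)/120,0,1)
# limit to pixels near the sleeve, exclude bronze/hub
def cost(p):
    m=model(p); msk=cv2.dilate((model([*best0[:3],.4])>.02).astype(np.uint8),np.ones((3,3)))>0
    return ((m-obs)[msk]**2).sum()
for ph0 in(.7,.78,.86):
    best0=[519.5,-81.3,.78]
    r=minimize(cost,[520,-81,ph0,.4],method='Nelder-Mead',options=dict(xatol=.005,fatol=1e-3,initial_simplex=[[520,-81,ph0,.4],[522,-81,ph0,.4],[520,-79.5,ph0,.4],[520,-81,ph0+.08,.4],[520,-81,ph0,.6]]))
    print(r.x.round(2),np.degrees(r.x[2]).round(1),round(r.fun,3))
for d in(-.1,-.05,0,.05,.1):
    q=[cost([X,-81.4,.785+d,.4]) for X in(518,519,520,521,522)]; print(np.degrees(.785+d).round(1),np.round(q,2))
E
```

```text
[519.8  -79.85   0.74   0.63] 42.6 5.269
[517.61 -80.72   0.79   0.76] 45.4 5.189
[517.85 -81.19   0.79   0.76] 45.3 5.103
39.2 [15.32 13.19 11.35  9.94  9.08]
42.1 [9.01 7.7  6.92 6.7  7.01]
45.0 [6.02 6.15 6.84 7.85 9.82]
47.8 [ 7.47  9.15 11.33 13.53 16.55]
50.7 [13.34 15.71 18.7  21.71 25.02]
```

```bash
python3 -c "
from cell import env
print(env.sign_off())"
```

```text
the job is handed in; nothing more can be done
None
```

I handed the job in at about 32 s with all steps done: the vent screw is turned clockwise until the torque rose to 0.35 N m against its stop, the key is fully down in its block, and the throttle lever measures about 45° on the long mark. I never operated the wing taps or the other bench items, but I did not measure them again at the end.

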